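# Strap a fresh tool handle in the V-block and clear the bench

## Robot

A 6-joint arm with a two-finger parallel gripper is mounted at the origin on the work surface. World frame = base frame: x ahead of the robot, y to its left, z up, the work surface at z = 0. Lengths are in m, angles in degrees, forces in N, time in s.
With the tool pointing down it reaches from about 0.25 to 0.725 m from the base axis. Payload 9.7 kg.
Tool frame: the origin (TCP) lies at the very end of the fingers, on their centre line; the grasp point (between the pads) lies grasp_offset behind it (grasp_offset is the distance from the TCP to the grasp point, in m); z points along the fingers, y is the line along which they close (so a half turn about z gives the same grasp; the last joint's range is limited). The gripper opens to 85 mm and grips with 20 to 120 N. Pads are 22 mm wide; open, the fingers measure 114 mm over their backs; the gripper's body (76 mm by 85 mm) begins 54 mm behind the grasp point. The pads swing forward as they close: fully open they stand 13 mm farther back than shut.
Start: joints at [-77.063, 4.979, 10.078, 95.1, 0, 90], TCP at [0.123, -0.536, 0.231] pointing down, gripper open.
Joint ranges: [-179.16, 179.16], [-48.56, 103.87], [-65.8, 70.77], [-126.05, 130.52], [-82.76, 87.17], [-180, 180]. Speed limits (degrees/s): [127.2, 127.2, 147.25, 180, 180, 180].

## Interface

Orientations are given as [roll, pitch, yaw] about the fixed x, y, z axes, in that order (R = Rz(yaw) Ry(pitch) Rx(roll)).
In Python, from workcell import get_obs, camera, calibration, job_done, recognise, cut_out, mark_of, grasp_offset gives the robot as it stands.
- The arm moves only by the tool servo_tool, never from a script. Its argument "moves" is a list of rows, each a list of 3 entries, a list of its own where there are three numbers: the turn, a rotation vector about the tool's x, y, z in degrees, then the shift along the tool's x, y, z in m, then the opening in per cent of the stroke, from 0 (shut) to 100 (fully open). In form: [[[ax, ay, az], [x, y, z], claw], ...]. A call has 1 to 12 rows; each row shifts and turns the commanded pose from where the row before left it, along the tool's axes as they then stand; what a row does not reach is not made up. A row lasts 1/10 s, in which the tool goes at most 50 mm and 8.59 degrees, less where a joint would pass 70% of its speed; a pose out of reach is approached as far as the arm can. A call is refused whole if a number of a shift passes 0.05 or a number of a turn 8.59, either way. A call with a gripper value outside its range is refused whole. The fingers move at their own pace and stop on an object; "force" is the grip in N (left out, the last holds). Time passes only in rows, so rows that do not move let the fingers close. It gives the time, the measured TCP pose, the force, the opening and the grip force at its end, in the units of the state.
- get_obs(): the state, without advancing time (a new reading comes with each control period).
- camera(name): name is "scene" or "top" or "wrist"; returns (picture, depth): 420x560x3 uint8, red, green, blue; 420x560 float32, m along the optical axis (not along the pixel's ray), 0 where there is no reading.
- calibration(name): a dict with "camera_matrix" (3x3 intrinsics, pixels), "R" (3x3) and "t" (3): a world point X has camera coordinates R X + t. Camera axes: x right, y down, z forward; pixel columns grow to the right and rows downward; lengths in m; the calibration is good to about 2 mm. A picture is of the moment at which its call begins: read the wrist's pose just before it. calibration takes no time and is no camera call; for the wrist camera it gives the pose at the moment of the call.
- job_done(): hands the job in; it is judged then, once.
Trained networks look in the newest picture that a camera, given by its name, has taken for a name from the list of things; names that differ only in an ending like _2 or _b are one class to them, and where a whole thing is asked for, a point or a joint stands for the part that bears it (a point fixed in the world has none). Each returns a list of dicts, best first, with "score" (0 to 1); they miss things now and then, are a little off and sometimes report something else, mostly with a low value. They report only what shows in the picture. A call takes as long as a camera call. They do not tell look-alikes from the thing itself.
- recognise(name, camera): "xyz" ([x, y, z] in m, in the coordinates of the camera as it stood for that picture, good to about 4 mm: the middle of the surface that is visible of it).
- cut_out(name, camera): "mask" (420x560 bool, what is visible of it).
- mark_of(name, camera): "xyz" ([x, y, z] in m, in the coordinates of the camera as it stood for that picture, good to about 4 mm: a listed point, or the origin of a listed thing).
The state is a dict: "time": time; "q": joint angles; "qd": joint speeds; "joint_efforts": joint torques, N m; "ee_pos": TCP position; "tcp_rot": TCP orientation; "wrist_force": force on the tool from outside, world axes, zero at the start; "torque": the same for the moment, N m; "opening": finger opening in m; "grasp_force": force on a finger pad.
Only numpy, scipy, OpenCV 4.12 (cv2) and the standard library are available. Lean on these libraries where they do the work, as an engineer would, in place of code of your own. Each camera call takes 0.05 s, during which the arm holds its last target. There are 200 camera calls.

## Task

The dark handle in the V-block has cured: swing the strap right back, take the handle out and lay it in the open drawer of the tool chest, then lay the freshly glued pale handle from the red tray into both Vs, centred end to end, and swing the strap gently down until it rests on it, without letting it slam. Put away every chisel on the table in that drawer too and push the drawer fully shut. Leave the cherry block, the steel ruler block and the acrylic jig where they are.

Things in the scene. Friction and masses are not known exactly. Their poses are not given: they have to be found in the camera images.
- vblock: Steel V-block fixture, fixed: base plate 130 x 105 mm, 12 mm thick, with two V yokes 22 mm thick along x and 68 mm wide, centred 42 mm either side of the middle: 62 mm is free between them for fingers, down to the plate. Yoke tops 66 mm above the table. Origin on the table under the middle of the Vs; x along the Vs, away from the robot at yaw 0; y across; z up.
- v_seat (a point): Where the centre of a 28 mm handle lies when seated in both Vs and centred end to end: half-way between the yokes, 62 mm above the table. The 90 degree Vs open upward. Same axes as vblock.
- strap_hinge (a point): Point on the strap's hinge axis (parallel to vblock's x), at 42 mm along x, 37 mm to the -y side of the Vs and 83 mm above the table, on a post at the -y side of the +x yoke. Fixed, same axes as vblock.
- strap_grip (a point): Where to pinch the strap's handle: a round black bar, 10 mm thick, along vblock's x at the strap's free end, 87 mm from the hinge axis. It sticks out past the +x yoke, free for 25 mm towards the yoke from this point and 17 mm the other way; this point is 87 mm along x from v_seat and, strap down, 50 mm to its +y side, 83 mm above the table. It moves with the strap, in an arc about the hinge.
- strap (a joint): Angle of the swing strap, rad: 0 = level, its rubber pad on a 28 mm handle in the Vs; grows as the bar lifts and goes over to vblock's -y side: 1.57 upright, 2.95 right back at its stop. Without a handle it sinks to -0.2. A steel bar 14 mm wide over the +x yoke, 0.2 kg, hinge nearly free: it falls to the side it leans to. Starts down on the dark handle.
- cured_center (a point): Centre of the cured handle: dark brown round wood, 28 mm in diameter, 130 mm long along its x, brass ferrule at one end, 70 g. It starts seated in the Vs under the strap. It can roll.
- fresh_center (a point): Centre of the freshly glued handle: pale wood, round, 28 mm in diameter, 130 mm long along its x, brass ferrule, 70 g. It starts in the red tray on two V rests (12 mm thick, 45 mm either side of the middle, tops 26 mm above the table), its centre 30 mm above the table.
- tray: Red lacquered pen tray, fixed: 180 mm along x, 70 mm along y, floor 4 mm thick, rim 10 mm high, with two dark V rests that hold the pale handle along x. Origin at the centre of its underside.
- drawer_floor (a point): Centre of the drawer's inner floor, 22 mm above the table. x points into the chest, y across, z up. Inside, the drawer spans x -117 to +117 mm, y -129 to +129 mm; side walls 46 mm above the floor, front panel 57 mm. The fixed chest (brown wood, 280 deep, 300 wide, 90 mm high) roofs over all beyond x = joint value - 124 mm; only the part from x = -117 mm to there is open above.
- chest_drawer0_handle (a point): Middle of the bar handle on the drawer's front: a bar along y, 120 mm long, 35 mm out from the front, 52 mm above the table. Moves with the drawer, same axes as drawer_floor.
- chest_drawer0 (a joint): How far the drawer is pulled out, m: 0 fully shut, starts at about 0.19. Opening moves it towards -x of drawer_floor; it takes about 1 to 2 N to push.
- chisel1_center (a point): Carving chisel on the table, 150 mm long along its own x, 50 g; absent in some starts. The point is its middle, near the centre of mass, 11 mm above what it lies on. The octagonal wood handle, 22 mm across flats, runs from 75 mm behind the point (-x) to 30 mm ahead, then a brass ferrule and a narrow steel blade to +75 mm. It lies on any flat, so its y and z may be turned.
- chisel2_center (a point): Carving chisel on the table, 150 mm long along its own x, 50 g; absent in some starts. The point is its middle, near the centre of mass, 11 mm above what it lies on. The octagonal wood handle, 22 mm across flats, runs from 75 mm behind the point (-x) to 30 mm ahead, then a brass ferrule and a narrow steel blade to +75 mm. It lies on any flat, so its y and z may be turned.
- chisel3_center (a point): Carving chisel on the table, 150 mm long along its own x, 50 g; absent in some starts. The point is its middle, near the centre of mass, 11 mm above what it lies on. The octagonal wood handle, 22 mm across flats, runs from 75 mm behind the point (-x) to 30 mm ahead, then a brass ferrule and a narrow steel blade to +75 mm. It lies on any flat, so its y and z may be turned.
- cherry_block: Bystander: sanded cherry block, 150 x 100 x 24 mm, loose on a fixed 3 mm black rubber mat 180 x 130 mm. Origin at the centre of its underside.
- ruler: Bystander: stainless steel ruler block, 120 x 30 mm, 14 mm high, loose. Origin at the centre of its underside.
- jig: Bystander: L-shaped translucent acrylic registration jig, 100 x 100 mm over its two arms, arms 22 mm wide and 8 mm thick (12 mm at two small stops), loose. Origin at the centre of the square it spans, on the table.
Mind the look-alikes: they are no part of the job. Several things look just like the vblock: the one meant starts farthest to the robot's left. Leave any orange or turquoise look-alike of the part that bears chisel1_center alone.

How it is judged:
By the outcome, as a careful person would: the job done as asked, in the order asked, and still so for the second after the job is handed in, with the robot touching nothing.
Of chisel1, chisel2, chisel3 only 1 to 3 are there at a start; the rules pass over those that are not, and their reading is None.
At some moment in a run one of chisel1, chisel2, chisel3 may be knocked a few centimetres aside while the robot is not near it.
It also fails if it takes over 210 s, if anything falls off the work surface, if the arm or the gripper's body presses on something with over 40 N, if the wrist force passes 120 N, or if a joint passes its speed limit or range.

## Working session

There is one attempt and no reset: what is moved stays moved. The work goes in short steps, Python scripts to look and compute and a tool call to move; the robot and the scene stay as the last step left them, time stands still between calls to the robot, and variables do not carry over. Pictures are saved under pics/ and viewed, at most 14 in all, crops included, and the job is handed in when it is done.

Besides the shell and the picture viewer there is one more tool, called after "Emit:" by a JSON object that holds its "op" and its "data". servo_tool: Moves the arm, as the interface text tells. Its arguments: {"type":"object","properties":{"moves":{"type":"array"},"force":{"type":"number"}},"required":["moves"]}

```bash
ls; mkdir -p pics; cat > h.py <<'E'
import numpy as np, cv2
from workcell import *
from scipy.spatial.transform import Rotation as Ro
def snap(c,fn=None):
    cal=calibration(c); p,d=camera(c)
    if fn: cv2.imwrite('pics/'+fn,p[:,:,::-1])
    return p,d,cal
def w(cal,x): return np.array(cal['R']).T@(np.array(x)-np.array(cal['t']))
def px(cal,X):
    c=np.array(cal['R'])@np.array(X)+np.array(cal['t']); u=np.array(cal['camera_matrix'])@c; return (u[:2]/u[2]).round(0)
def cloud(cal,d):
    K=np.array(cal['camera_matrix']); v,u=np.mgrid[:d.shape[0],:d.shape[1]]
    P=np.stack([(u-K[0,2])/K[0,0]*d,(v-K[1,2])/K[1,1]*d,d],-1)
    W=(P-np.array(cal['t']))@np.array(cal['R']); W[d==0]=np.nan; return W
E
python3 - <<'E'
from h import *
for c in ['top','scene']:
    p,d,cal=snap(c,c+'0.png'); print(c,np.round(w(cal,[0,0,0]),3))
    for n in ['vblock','v_seat','strap_grip','cured_center','fresh_center','tray','drawer_floor','chest_drawer0_handle','chisel1_center','cherry_block','ruler','jig']:
        for r in mark_of(n,c)[:6]:
            X=w(cal,r['xyz']); print(n,round(r['score'],2),X.round(3),px(cal,X))
print(get_obs(),grasp_offset)
E
```

```text
pics
top [ 0.409 -0.073  1.179]
vblock 0.94 [ 0.155 -0.339  0.001] [371. 319.]
vblock 0.91 [ 0.51  -0.083  0.003] [280. 196.]
v_seat 0.69 [ 0.5   -0.432  0.009] [400. 198.]
v_seat 0.64 [ 0.155 -0.334  0.061] [375. 323.]
v_seat 0.6 [ 0.511 -0.082  0.062] [280. 194.]
strap_grip 0.83 [ 0.23  -0.272  0.085] [353. 297.]
strap_grip 0.57 [ 0.598 -0.025  0.086] [258. 162.]
strap_grip 0.16 [ 0.752 -0.256  0.001] [337. 114.]
cured_center 0.89 [ 0.516 -0.082  0.061] [279. 193.]
fresh_center 0.62 [ 0.488 -0.248  0.029] [338. 202.]
fresh_center 0.46 [ 0.597 -0.022  0.086] [257. 162.]
fresh_center 0.24 [ 0.412 -0.35   0.014] [374. 228.]
fresh_center 0.23 [0.725 0.101 0.002] [216. 125.]
tray 0.8 [ 0.492 -0.243 -0.   ] [335. 202.]
tray 0.6 [ 0.411 -0.351  0.016] [374. 229.]
tray 0.34 [0.725 0.096 0.002] [217. 124.]
drawer_floor 0.91 [0.612 0.234 0.021] [168. 163.]
chest_drawer0_handle 0.68 [ 0.514 -0.083  0.065] [280. 193.]
chest_drawer0_handle 0.57 [0.527 0.084 0.055] [220. 190.]
chisel1_center 0.79 [ 0.43  -0.597  0.01 ] [458. 221.]
chisel1_center 0.69 [ 0.501 -0.434  0.008] [401. 197.]
chisel1_ce
[... 1212 characters left out ...]
-0.003] [386. 269.]
{'time': 1.3, 'q': array([-7.70636855e+01,  4.98100354e+00,  1.00801543e+01,  9.51001118e+01,
        2.35997896e-03,  9.00003321e+01]), 'qd': array([-0.05190497, -0.07532149, -0.00929219, -0.06133848,  0.08491974,
        0.08222123]), 'joint_efforts': array([-2.20364163e-04, -5.20102000e+01,  4.64854681e+01,  1.92078252e-03,
        1.60140308e-05, -1.79521379e-05]), 'ee_pos': array([ 0.12314021, -0.53604434,  0.23128134]), 'tcp_rot': array([-1.79999039e+02, -2.35997339e-03,  1.29359824e+01]), 'wrist_force': array([ 0.55620984,  0.15492277, -0.01395515]), 'torque': array([ 0.00612744, -0.00051059, -0.0235642 ]), 'grasp_force': 0.0, 'opening': 0.08517312491650327} 0.0187
```

View pics/top0.png

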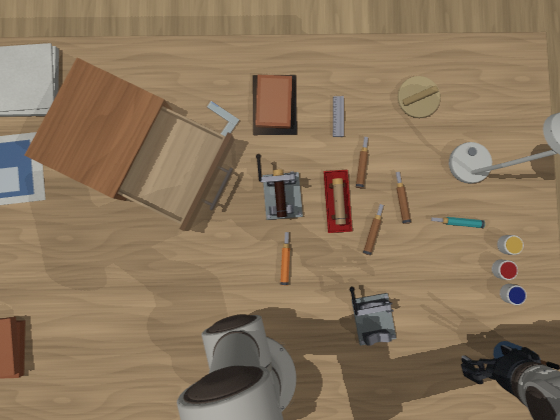

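View pics/scene0.png

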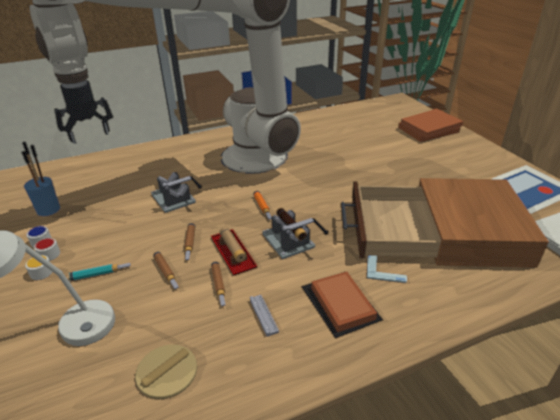

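The V-block at top px (281,193), with the dark handle, is farthest left (+y) and so the one meant; the other at (373,318) is a look-alike. The brown chisels are at (362,162), (402,198) and (373,228). The orange one (286,258) and turquoise one (460,222) are decoys. The fresh handle is in the red tray (338,201). Next I measure axes and make one enlarged crop.

```bash
cat >> h.py <<'E'
def axes(c,n,p,W,cal,minz=0.004):
    out=[]
    for r in cut_out(n,c):
        m=r['mask']; 
        if r['score']<0.15 or m.sum()<20: continue
        q=W[m]; q=q[np.isfinite(q[:,0])&(q[:,2]>minz)]
        if len(q)<15: continue
        (cx,cy),(a,b),ang=cv2.minAreaRect((q[:,:2]*1000).astype(np.float32))
        e,v=np.linalg.eigh(np.cov(q[:,:2].T)); v=v[:,1]*np.sign(v[0,1])
        mm=np.argwhere(m).mean(0)[::-1]
        print(n,round(r['score'],2),'px',mm.round(),'rect',round(cx),round(cy),round(a),round(b),'ang',round(ang,1),'pca',q[:,:2].mean(0).round(3),np.degrees(np.arctan2(v[1],v[0])).round(1),'zmax',q[:,2].max().round(3),'rgb',p[m].mean(0).round())
E
python3 - <<'E'
from h import *
p,d,cal=snap('top'); W=cloud(cal,d)
for n in ['vblock','cured_center','fresh_center','tray','chisel1_center','chest_drawer0_handle','strap','cherry_block','drawer_floor']: axes('top',n,p,W,cal)
cv2.imwrite('pics/crop1.png',cv2.resize(p[130:295,200:430,::-1],None,fx=3.4,fy=3.4,interpolation=cv2.INTER_CUBIC))
E
```

```text
vblock 0.78 px [373. 318.] rect 179 -334 177 115 ang 9.0 pca [ 0.164 -0.335] 23.0 zmax 0.095 rgb [84. 86. 88.]
vblock 0.57 px [281. 192.] rect 535 -85 175 114 ang 5.4 pca [ 0.519 -0.087] 35.3 zmax 0.095 rgb [ 98. 100. 100.]
vblock 0.53 px [373. 231.] rect 411 -351 23 150 ang 71.1 pca [ 0.403 -0.348] -19.3 zmax 0.029 rgb [120.  92.  70.]
vblock 0.3 px [339. 200.] rect 492 -253 129 33 ang 2.4 pca [ 0.493 -0.248] 1.3 zmax 0.05 rgb [139. 115.  86.]
cured_center 0.64 px [280. 195.] rect 515 -83 125 28 ang 4.8 pca [ 0.508 -0.083] 4.3 zmax 0.084 rgb [59. 39. 29.]
cured_center 0.5 px [271. 174.] rect 566 -56 117 57 ang 56.4 pca [ 0.565 -0.06 ] 59.4 zmax 0.095 rgb [112. 110. 113.]
cured_center 0.41 px [373. 232.] rect 411 -351 23 151 ang 71.7 pca [ 0.402 -0.348] -19.2 zmax 0.029 rgb [120.  92.  69.]
fresh_center 0.81 px [339. 201.] rect 492 -250 129 27 ang 2.5 pca [ 0.491 -0.249] 2.6 zmax 0.05 rgb [137. 113.  85.]
tray 0.85 px [337. 201.] rect 495 -251 180 71 ang 2.7 pca [ 0.495 -0.249] 2.9 zmax 0.045 rgb [107.  32.  28.]
chisel1_center 0.93 px [461. 221.] rect 428 -596 147 22 ang 83.3 pca [ 
[... 289 characters left out ...]
]
chest_drawer0_handle 0.83 px [177. 168.] rect 592 194 270 296 ang 62.9 pca [0.596 0.206] -25.0 zmax 0.088 rgb [134. 115.  92.]
strap 0.71 px [371. 309.] rect 204 -309 110 51 ang 65.6 pca [ 0.199 -0.318] 88.3 zmax 0.095 rgb [121. 121. 127.]
strap 0.51 px [270. 174.] rect 564 -58 117 60 ang 57.3 pca [ 0.564 -0.061] 65.3 zmax 0.095 rgb [107. 103. 102.]
strap 0.24 px [225. 117.] rect 738 85 110 63 ang 54.8 pca [0.745 0.074] 38.6 zmax 0.079 rgb [148. 155. 155.]
cherry_block 0.87 px [274. 101.] rect 792 -71 99 161 ang 86.8 pca [ 0.785 -0.07 ] -2.6 zmax 0.035 rgb [144.  97.  72.]
drawer_floor 0.76 px [177. 167.] rect 592 194 270 295 ang 62.9 pca [0.596 0.206] -24.9 zmax 0.085 rgb [134. 116.  92.]
```

View pics/crop1.png

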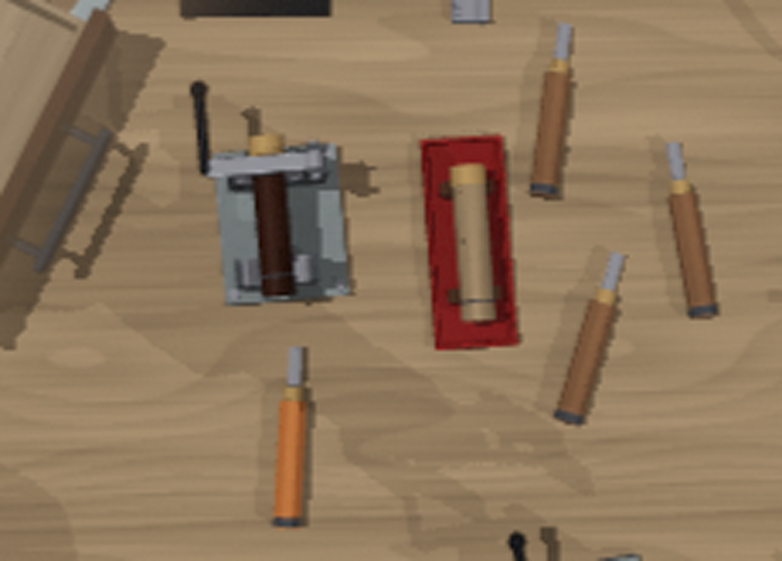

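Crop confirms: V-block with dark handle and strap bar at (200,130); pale handle at (472,245); three brown chisels at (550,120), (690,235), (590,340).

```bash
cat >> h.py <<'E'
def go(x,y,z,yaw,frm=None):
    "turn first, then shift; prints totals in tool axes"
    if frm is None:
        o=get_obs(); frm=[*o['ee_pos'],o['tcp_rot'][2]]
    X,Y,Z,yw=frm; t=(yw-yaw+180)%360-180; a=np.radians(yaw); dx,dy=x-X,y-Y
    s=np.array([dx*np.cos(a)+dy*np.sin(a),dx*np.sin(a)-dy*np.cos(a),Z-z])
    n=max(int(np.ceil(np.abs(s).max()/.04)),1)
    print('turn z',round(t,2),'shift',s.round(4),'rows',n,'each',(s/n).round(4))
    return [x,y,z,yaw]
E
python3 -c "
from h import *
go(.53,-.12,.33,5)"
```

```text
turn z 7.94 shift [ 0.4416 -0.379  -0.0987] rows 12 each [ 0.0368 -0.0316 -0.0082]
```

Emit:
{"op": "servo_tool", "data": {"moves": [[[0,0,7.94],[0,0,-0.02],100],[[0,0,0],[0.04,-0.034,-0.008],100],[[0,0,0],[0.04,-0.034,-0.008],100],[[0,0,0],[0.04,-0.034,-0.008],100],[[0,0,0],[0.04,-0.034,-0.008],100],[[0,0,0],[0.04,-0.034,-0.008],100],[[0,0,0],[0.04,-0.034,-0.008],100],[[0,0,0],[0.04,-0.034,-0.008],100],[[0,0,0],[0.04,-0.034,-0.008],100],[[0,0,0],[0.04,-0.034,-0.008],100],[[0,0,0],[0.04,-0.034,-0.008],100],[[0,0,0],[0.04,-0.034,0],100]]}}

```text
time: 3.0
ee_pos: [0.5069, -0.147, 0.3278]
tcp_rot: [180.0, -0.1, 5.0]
wrist_force: [1.1, -2.0, 0.1]
opening: 0.085
grasp_force: 0.0
```

Emit:
{"op": "servo_tool", "data": {"moves": [[[0,0,0],[0,0,0],60],[[0,0,0],[0,0,0],60],[[0,0,0],[0,0,0],60]]}}

```text
time: 3.3
ee_pos: [0.5051, -0.1492, 0.3267]
tcp_rot: [180.0, 0.0, 5.0]
wrist_force: [0.3, -0.9, -0.5]
opening: 0.0515
grasp_force: 0.0
```

```bash
cat > look.py <<'E'
from h import *
import sys
c='wrist'; p,d,cal=snap(c,sys.argv[1]); W=cloud(cal,d)
print('cam',w(cal,[0,0,0]).round(3))
for n in sys.argv[2].split(','):
    for r in mark_of(n,c)[:4]:
        X=w(cal,r['xyz']); print('mark',n,round(r['score'],2),X.round(4),px(cal,X))
for n in sys.argv[3].split(','): axes(c,n,p,W,cal)
E
python3 look.py w1.png vblock,v_seat,strap_grip,cured_center,fresh_center,tray,strap_hinge cured_center,fresh_center,tray,vblock
```

```text
cam [ 0.584 -0.142  0.47 ]
mark vblock 0.96 [ 0.5137 -0.0818  0.0007] [225. 144.]
mark v_seat 0.95 [ 0.5146 -0.0837  0.0609] [220. 151.]
mark strap_grip 0.81 [ 0.5991 -0.0283  0.0816] [167.  69.]
mark strap_grip 0.64 [ 0.2321 -0.2719  0.0868] [346. 370.]
mark cured_center 0.87 [ 0.5135 -0.0832  0.0625] [220. 152.]
mark fresh_center 0.96 [ 0.4928 -0.251   0.0338] [352. 176.]
mark fresh_center 0.19 [ 0.5128 -0.084   0.063 ] [220. 153.]
mark tray 0.61 [ 0.4948 -0.2502 -0.003 ] [346. 168.]
mark strap_hinge 0.96 [ 0.2038 -0.3689  0.0862] [410. 390.]
mark strap_hinge 0.78 [ 0.5511 -0.115   0.0868] [247. 124.]
cured_center 0.75 px [219. 152.] rect 515 -78 129 38 ang 4.3 pca [ 0.514 -0.085] 3.9 zmax 0.087 rgb [77. 52. 35.]
cured_center 0.56 px [44. 86.] rect 545 125 143 271 ang 81.2 pca [0.567 0.126] -20.4 zmax 0.08 rgb [109.  89.  70.]
fresh_center 0.95 px [352. 174.] rect 485 -255 146 37 ang 2.7 pca [ 0.496 -0.248] 2.8 zmax 0.046 rgb [162. 136.  99.]
tray 0.57 px [347. 161.] rect 495 -250 180 71 ang 3.0 pca [ 0.504 -0.248] 2.1 zmax 0.039 rgb [125.  29.  25.]
vblock 0.83 px [386. 385.] rect 314 -287 476 97 ang 18.9 pca [ 0.218 -0.332] 30.0 zmax 0.416 rgb [82. 83. 82.]
vblock 0.73 px [225. 135.] rect 537 -84 179 115 ang 4.8 pca [ 0.529 -0.089] 37.9 zmax 0.092 rgb [109. 113. 114.]
```

View pics/w1.png

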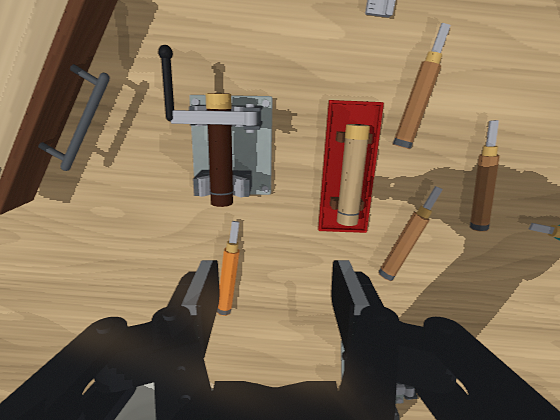

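Wrist view: strap bar at (168,75), dark handle (220,150), fresh (352,175). Positions agree; go pinch the bar.

Emit:
{"op": "servo_tool", "data": {"moves": [[[0,0,0.4],[0.034,-0.038,0.03],55],[[0,0,0],[0.034,-0.038,0.03],55],[[0,0,0],[0.034,-0.038,0.03],55],[[0,0,0],[0,0,0.034],55],[[0,0,0],[0,0,0.034],55],[[0,0,0],[0,0,0.03],55],[[0,0,0],[0,0,0.0],55],[[0,0,0],[0,0,0.0],55]]}}

```text
time: 4.7
ee_pos: [0.5834, -0.0456, 0.1532]
tcp_rot: [-180.0, 0.0, 4.6]
wrist_force: [-0.2, -0.3, 0.6]
opening: 0.0467
grasp_force: 0.0
```

```bash
python3 look.py w2.png strap_grip,v_seat strap,cured_center; python3 -c "
from h import *
go(.598,-.0275,.067,4.6)"
```

```text
cam [ 0.663 -0.039  0.296]
mark strap_grip 0.83 [ 0.5995 -0.0282  0.078 ] [250. 193.]
strap 0.88 px [289. 242.] rect 566 -60 123 63 ang 58.2 pca [ 0.57  -0.057] 62.3 zmax 0.092 rgb [ 98.  98. 101.]
strap 0.67 px [549.  55.] rect 712 -244 64 20 ang 17.2 pca [ 0.707 -0.247] 8.6 zmax 0.013 rgb [150. 151. 156.]
cured_center 0.86 px [315. 297.] rect 518 -83 136 29 ang 4.7 pca [ 0.519 -0.081] 3.9 zmax 0.158 rgb [82. 57. 39.]
turn z -0.01 shift [ 0.0151 -0.0171  0.0873] rows 3 each [ 0.005  -0.0057  0.0291]
```

View pics/w2.png

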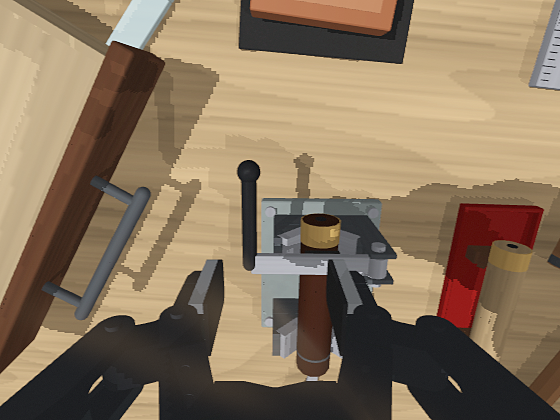

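The bar is at (249,175–265), between the fingers a bit to the left; correct and descend.

Emit:
{"op": "servo_tool", "data": {"moves": [[[0,0,0],[0.008,-0.009,0.01],45],[[0,0,0],[0.008,-0.009,0.015],45],[[0,0,0],[0,0,0.02],45],[[0,0,0],[0,0,0.02],45],[[0,0,0],[0,0,0.02],45],[[0,0,0],[0,0,0.0],45],[[0,0,0],[0,0,0.0],45]]}}

```text
time: 5.65
ee_pos: [0.5979, -0.0258, 0.0668]
tcp_rot: [-180.0, 0.1, 4.6]
wrist_force: [-0.3, -0.3, 0.3]
opening: 0.0385
grasp_force: 0.0
```

```bash
python3 -c "
from h import *
go(.598,-.0275,.067,4.6)"
```

```text
turn z 0.03 shift [-0.      0.0017 -0.0002] rows 1 each [-0.      0.0017 -0.0002]
```

Emit:
{"op": "servo_tool", "data": {"moves": [[[0,0,0],[0,0.0017,0],0],[[0,0,0],[0,0,0],0],[[0,0,0],[0,0,0],0],[[0,0,0],[0,0,0],0],[[0,0,0],[0,0,0],0],[[0,0,0],[0,0,0],0],[[0,0,0],[0,0,0],0]], "force": 25}}

```text
time: 6.35
ee_pos: [0.5988, -0.0274, 0.0686]
tcp_rot: [-179.9, -0.1, 4.6]
wrist_force: [1.0, 5.6, 1.8]
opening: 0.0093
grasp_force: 24.7
```

Emit:
{"op": "servo_tool", "data": {"moves": [[[0,0,0],[0,0.0006,-0.0106],0],[[0,0,0],[0,0.0019,-0.0104],0],[[0,0,0],[0,0.0032,-0.0101],0],[[0,0,0],[0,0.0044,-0.0097],0],[[0,0,0],[0,0.0055,-0.0091],0],[[0,0,0],[0,0.0066,-0.0083],0],[[0,0,0],[0,0.0076,-0.0074],0],[[0,0,0],[0,0.0084,-0.0065],0],[[0,0,0],[0,0.0092,-0.0054],0],[[0,0,0],[0,0.0097,-0.0042],0],[[0,0,0],[0,0.0102,-0.003],0],[[0,0,0],[0,0.0105,-0.0018],0]]}}

```text
time: 7.55
ee_pos: [0.6044, -0.1056, 0.1569]
tcp_rot: [-180.0, -0.1, 4.6]
wrist_force: [-5.0, 2.9, 4.3]
opening: 0.0088
grasp_force: 25.2
```

Emit:
{"op": "servo_tool", "data": {"moves": [[[0,0,0],[0,0.0106,-0.0005],0],[[0,0,0],[0,0.0106,0.0008],0],[[0,0,0],[0,0.0104,0.0021],0],[[0,0,0],[0,0.0101,0.0034],0],[[0,0,0],[0,0.0096,0.0046],0],[[0,0,0],[0,0.009,0.0057],0],[[0,0,0],[0,0.0082,0.0068],0],[[0,0,0],[0,0.0073,0.0077],0],[[0,0,0],[0,0.0063,0.0085],0],[[0,0,0],[0,0.0052,0.0093],0],[[0,0,0],[0,0.0041,0.0098],0],[[0,0,0],[0,0.0025,0.0092],0]]}}

```text
time: 8.75
ee_pos: [0.612, -0.1994, 0.0856]
tcp_rot: [-180.0, 0.0, 4.6]
wrist_force: [-6.1, 5.4, 40.3]
opening: 0.0089
grasp_force: 30.2
```

Emit:
{"op": "servo_tool", "data": {"moves": [[[0,0,0],[0,0,0],0],[[0,0,0],[0,0,0],0]]}}

```text
time: 8.95
ee_pos: [0.6121, -0.1992, 0.086]
tcp_rot: [180.0, 0.0, 4.6]
wrist_force: [-0.8, -1.1, -2.0]
opening: 0.0085
grasp_force: 25.3
```

Emit:
{"op": "servo_tool", "data": {"moves": [[[0,0,0],[0,0,0],40],[[0,0,0],[0,0,0],40],[[0,0,0],[0,0,0],40],[[0,0,0],[0,0,0],40],[[0,0,0],[0,0,-0.02],40],[[0,0,0],[0,0,-0.04],55],[[0,0,0],[0,0,-0.04],55],[[0,0,0],[-0.03,-0.04,-0.01],55],[[0,0,0],[-0.03,-0.04,0],55],[[0,0,0],[-0.028,-0.04,0],55],[[0,0,0],[0,0,0],55],[[0,0,0],[0,0,0],55]]}}

```text
time: 10.15
ee_pos: [0.5151, -0.0867, 0.1972]
tcp_rot: [180.0, -0.1, 4.7]
wrist_force: [-0.4, -0.5, 0.7]
opening: 0.0469
grasp_force: 0.0
```

```bash
python3 look.py w3.png v_seat,cured_center,strap_grip cured_center,strap; python3 -c "
from h import *
go(.514,-.0835,.045,4.6)"
```

```text
cam [ 0.594 -0.08   0.34 ]
mark cured_center 0.83 [ 0.5144 -0.084   0.0596] [271. 194.]
mark cured_center 0.34 [ 0.4978 -0.2503 -0.0015] [430. 206.]
mark strap_grip 0.91 [ 0.6089 -0.199   0.0978] [455.  87.]
mark strap_grip 0.62 [ 0.5511 -0.1161  0.0859] [318. 159.]
mark strap_grip 0.34 [ 0.5129 -0.0836  0.0574] [271. 195.]
cured_center 0.82 px [270. 189.] rect 515 -81 130 31 ang 4.0 pca [ 0.52  -0.083] 4.0 zmax 0.078 rgb [83. 55. 36.]
cured_center 0.34 px [532. 125.] rect 591 -323 24 117 ang 80.9 pca [ 0.586 -0.317] -7.3 zmax 0.025 rgb [142. 104.  70.]
cured_center 0.2 px [508. 294.] rect 416 -350 19 141 ang 70.2 pca [ 0.412 -0.347] -20.6 zmax 0.024 rgb [97. 73. 53.]
strap 0.8 px [410. 130.] rect 563 -185 97 130 ang 39.9 pca [ 0.577 -0.174] -53.5 zmax 0.109 rgb [96. 95. 97.]
turn z -0.06 shift [-0.0014 -0.0047  0.1511] rows 4 each [-0.0003 -0.0012  0.0378]
```

View pics/w3.png

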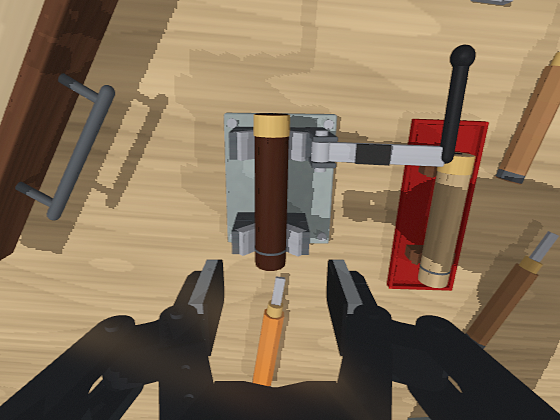

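Strap is right back (410,150), bar at (458,100). Handle clear at (271,190). Descend and grip.

Emit:
{"op": "servo_tool", "data": {"moves": [[[0,0,0],[-0.0014,-0.0045,0.03],58],[[0,0,0],[0,0,0.038],58],[[0,0,0],[0,0,0.038],58],[[0,0,0],[0,0,0.03],58],[[0,0,0],[0,0,0.013],58],[[0,0,0],[0,0,0],58],[[0,0,0],[0,0,0],10],[[0,0,0],[0,0,0],10],[[0,0,0],[0,0,0],10],[[0,0,0],[0,0,0],10],[[0,0,0],[0,0,0],10]], "force": 30}}

```text
time: 11.55
ee_pos: [0.5146, -0.0833, 0.0494]
tcp_rot: [179.9, -0.2, 4.6]
wrist_force: [-0.1, -0.9, 6.4]
opening: 0.0266
grasp_force: 30.0
```

```bash
python3 - <<'E'
from h import *
p,d,cal=snap('top'); W=cloud(cal,d)
for n in ['drawer_floor','chest_drawer0_handle','chest_drawer0']:
    for r in mark_of(n,'top')[:2]: print(n,round(r['score'],2),w(cal,r['xyz']).round(3))
axes('top','chisel2_center',p,W,cal)
# drawer handle / front edge: points on front panel top
q=W[(W[...,2]>.068)&(W[...,2]<.095)&(W[...,0]>.4)&(W[...,0]<.75)&(W[...,1]>.08)&(W[...,1]<.42)]
print(len(q),cv2.minAreaRect((q[:,:2]*1000).astype(np.float32)))
E
```

```text
drawer_floor 0.64 [0.61  0.233 0.022]
chest_drawer0_handle 0.9 [0.53  0.082 0.054]Traceback (most recent call last):
  File "<stdin>", line 4, in <module>
ValueError: it knows: cherry_block, chest_drawer0_handle, chisel1_center, chisel2_center, chisel3_center, cured_center, drawer_floor, fresh_center, jig, ruler, strap_grip, strap_hinge, tray, v_seat, vblock
```

Emit:
{"op": "servo_tool", "data": {"moves": [[[0,0,0],[0,0,-0.01],0],[[0,0,0],[0,0,-0.02],0],[[0,0,0],[0,0,-0.035],0],[[0,0,0],[0,0,-0.035],0],[[0,0,-8.2],[0,0,-0.015],0],[[0,0,-8.2],[0,0,0],0],[[0,0,-8.2],[0,0,0],0],[[0,0,-8.2],[0,0,0],0],[[0,0,-8.2],[0,0,0],0],[[0,0,-8.2],[0,0,0],0],[[0,0,-8.2],[0,0,0],0],[[0,0,0],[0,0,0],0]]}}

```text
time: 12.9
ee_pos: [0.5136, -0.083, 0.1633]
tcp_rot: [180.0, -0.0, 62.1]
wrist_force: [-1.0, 0.0, -0.4]
opening: 0.0269
grasp_force: 29.7
```

Emit:
{"op": "servo_tool", "data": {"moves": [[[0,0,0],[0.02,-0.01,0],0],[[0,0,0],[0.033,-0.0165,0],0],[[0,0,0],[0.033,-0.0165,0],0],[[0,0,0],[0.033,-0.0165,0],0],[[0,0,0],[0.033,-0.0165,0],0],[[0,0,0],[0.033,-0.0165,0],0],[[0,0,0],[0.033,-0.0165,0],0],[[0,0,0],[0.033,-0.0165,0],0],[[0,0,0],[0.033,-0.0165,0],0],[[0,0,0],[0.01,-0.004,0],0],[[0,0,0],[0,0,0],0],[[0,0,0],[0,0,0],0]]}}

```text
time: 14.1
ee_pos: [0.5226, 0.2444, 0.1626]
tcp_rot: [180.0, 0.0, 61.9]
wrist_force: [0.8, -0.1, -1.0]
opening: 0.0268
grasp_force: 29.7
```

```bash
python3 look.py w4.png drawer_floor,chest_drawer0_handle cured_center; python3 -c "
from h import *
go(.524,.251,.0255,62)"
```

```text
cam [0.56  0.315 0.305]
mark drawer_floor 0.83 [0.6166 0.2376 0.0203] [380. 146.]
cured_center 0.67 px [275. 252.] rect 504 210 210 61 ang 61.7 pca [0.532 0.262] 61.7 zmax 0.237 rgb [80. 55. 35.]
turn z -0.12 shift [ 0.0068 -0.0022  0.1372] rows 4 each [ 0.0017 -0.0006  0.0343]
```

View pics/w4.png

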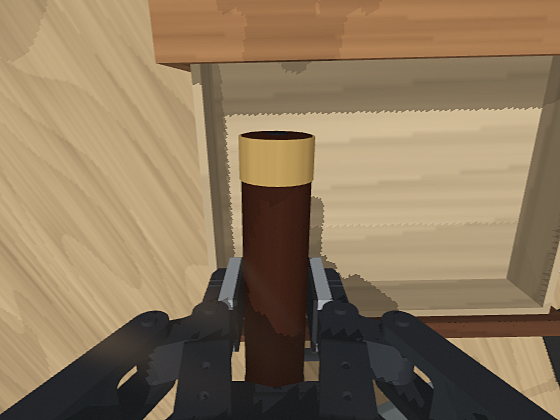

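Emit:
{"op": "servo_tool", "data": {"moves": [[[0,0,0],[0.0064,0.005,0.02],0],[[0,0,0],[0,0,0.035],0],[[0,0,0],[0,0,0.035],0],[[0,0,0],[0,0,0.025],0],[[0,0,0],[0,0,0.012],0],[[0,0,0],[0,0,0.006],0],[[0,0,0],[0,0,0],0],[[0,0,0],[0,0,0],0]]}}

```text
time: 15.1
ee_pos: [0.5308, 0.2486, 0.0309]
tcp_rot: [179.9, -0.1, 62.0]
wrist_force: [-0.3, -0.0, 0.1]
opening: 0.0269
grasp_force: 29.7
```

Emit:
{"op": "servo_tool", "data": {"moves": [[[0,0,0],[0,0,0.003],0],[[0,0,0],[0,0,0.003],0],[[0,0,0],[0,0,0],0],[[0,0,0],[0,0,0],36],[[0,0,0],[0,0,0],40],[[0,0,0],[0,0,0],42],[[0,0,0],[0,0,-0.01],42],[[0,0,0],[0,0,-0.03],42],[[0,0,0],[0,0,-0.04],42],[[0,0,0],[0,0,-0.04],55],[[0,0,0],[0,0,-0.04],55],[[0,0,0],[0,0,0],55]]}}

```text
time: 16.3
ee_pos: [0.5318, 0.2492, 0.1906]
tcp_rot: [179.7, -0.4, 62.0]
wrist_force: [-0.3, -0.1, 0.8]
opening: 0.0471
grasp_force: 0.0
```

```bash
python3 - <<'E'
from h import *
p,d,cal=snap('wrist'); W=cloud(cal,d); axes('wrist','cured_center',p,W,cal)
f=go(.531,.2486,.18,2.8); go(.4925,-.25,.18,2.8,f)
E
```

```text
turn z 59.2 shift [0.0005 0.0001 0.005 ] rows 1 each [0.0005 0.0001 0.005 ]
turn z 0.0 shift [-0.0628  0.4961  0.    ] rows 13 each [-0.0048  0.0382  0.    ]
```

Emit:
{"op": "servo_tool", "data": {"moves": [[[0,0,8.5],[0,0,0],58],[[0,0,8.5],[0,0,0],58],[[0,0,8.5],[0,0,0],58],[[0,0,8.5],[0,0,0],58],[[0,0,8.5],[0,0,0],58],[[0,0,8.5],[0,0,0],58],[[0,0,8.2],[0,0,0],58],[[0,0,0],[-0.004,0.03,0],58],[[0,0,0],[-0.005,0.04,0],58],[[0,0,0],[-0.005,0.04,0],58],[[0,0,0],[-0.005,0.04,0],58],[[0,0,0],[-0.005,0.04,0],58]]}}

```text
time: 17.6
ee_pos: [0.5772, -0.0435, 0.1674]
tcp_rot: [-175.5, 0.8, 12.7]
wrist_force: [0.8, 0.3, 0.7]
opening: 0.0497
grasp_force: 0.0
```

Emit:
{"op": "servo_tool", "data": {"moves": [[[0,0,0],[-0.005,0.04,0],58],[[0,0,0],[-0.005,0.04,0],58],[[0,0,0],[-0.005,0.04,0],58],[[0,0,0],[-0.005,0.04,0],58],[[0,0,0],[-0.005,0.04,0],58],[[0,0,0],[-0.005,0.04,0],58],[[0,0,0],[-0.005,0.04,0],58],[[0,0,0],[-0.003,0.02,0],58],[[0,0,0],[0,0,0],58],[[0,0,0],[0,0,0],58]]}}

```text
time: 18.6
ee_pos: [0.6057, -0.342, 0.1444]
tcp_rot: [-175.4, 0.8, 12.6]
wrist_force: [0.5, -1.1, 0.4]
opening: 0.0492
grasp_force: 0.0
```

```bash
python3 look.py w5.png fresh_center,tray fresh_center,tray; python3 - <<'E'
from h import *
go(.4925,-.25,.018,2.8)
p,d,cal=snap('top','t5.png'); W=cloud(cal,d); axes('top','cured_center',p,W,cal); axes('top','chisel1_center',p,W,cal)
cv2.imwrite('pics/crop5.png',cv2.resize(p[80:260,100:330,::-1],None,fx=3,fy=3,interpolation=cv2.INTER_CUBIC))
E
```

```text
cam [ 0.688 -0.335  0.286]
mark fresh_center 0.58 [ 0.4915 -0.2499  0.03  ] [156. 294.]
mark tray 0.88 [ 0.4981 -0.2465 -0.0053] [168. 267.]
fresh_center 0.74 px [158. 268.] rect 544 -256 50 158 ang 71.1 pca [ 0.524 -0.252] 0.5 zmax 0.196 rgb [148. 124.  87.]
tray 0.71 px [169. 230.] rect 528 -241 86 196 ang 73.7 pca [ 0.542 -0.246] -15.5 zmax 0.2 rgb [101.  24.  19.]
tray 0.61 px [374. 268.] rect 515 -437 127 18 ang 5.4 pca [ 0.558 -0.43 ] 15.5 zmax 0.021 rgb [136. 132. 127.]
turn z 9.95 shift [-0.1094 -0.0965  0.1284] rows 4 each [-0.0274 -0.0241  0.0321]
cured_center 0.74 px [161. 190.] rect 529 248 130 27 ang 61.0 pca [0.529 0.246] 60.7 zmax 0.056 rgb [83. 65. 47.]
chisel1_center 0.9 px [462. 222.] rect 427 -604 134 22 ang 83.5 pca [ 0.427 -0.606] 83.2 zmax 0.027 rgb [48. 89. 86.]
chisel1_center 0.7 px [285. 261.] rect 333 -95 22 149 ang 86.0 pca [ 0.325 -0.095] -3.9 zmax 0.028 rgb [153. 102.  65.]
```

View pics/crop5.png

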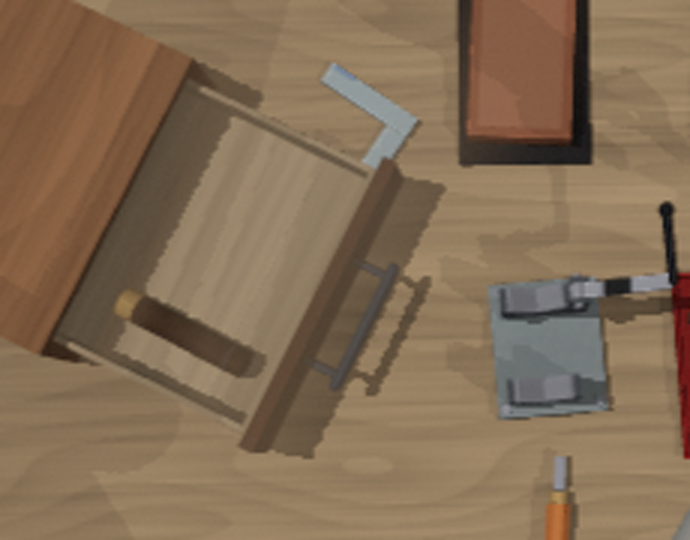

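Cured handle lies inside the drawer at (190,330); V-block empty, strap back. The fast turn left a small tilt; correct that.

```bash
cat >> h.py <<'E'
def rot(yaw):
    R0=Ro.from_euler('xyz',get_obs()['tcp_rot'],degrees=True); R1=Ro.from_euler('xyz',[180,0,yaw],degrees=True)
    print('rotvec',(R0.inv()*R1).as_rotvec(degrees=True).round(2))
E
python3 -c "
from h import *
rot(2.8); go(.4925,-.25,.2,2.8)"
```

```text
rotvec [-4.39  1.07  9.89]
turn z 9.92 shift [-0.1094 -0.097  -0.0536] rows 3 each [-0.0365 -0.0323 -0.0179]
```

Emit:
{"op": "servo_tool", "data": {"moves": [[[-2.2,0.53,4.95],[0,0,-0.02],58],[[-2.2,0.53,4.95],[0,0,-0.02],58],[[0,0,0],[0,0,0],58],[[0,0,0],[-0.03,-0.026,0],58],[[0,0,0],[-0.03,-0.026,0],58],[[0,0,0],[-0.03,-0.026,0],58],[[0,0,0],[-0.02,-0.019,0],58],[[0,0,0],[0,0,0],58],[[0,0,0],[0,0,0],58]]}}

```text
time: 19.9
ee_pos: [0.4926, -0.2525, 0.1861]
tcp_rot: [-180.0, -0.0, 2.8]
wrist_force: [-0.2, 0.2, -0.2]
opening: 0.0498
grasp_force: 0.0
```

```bash
python3 look.py w6.png fresh_center,tray fresh_center,tray; python3 -c "
from h import *
rot(2.8);go(.4925,-.25,.017,2.8)"
```

```text
cam [ 0.572 -0.249  0.329]
mark fresh_center 0.66 [ 0.4913 -0.2515  0.0286] [273. 188.]
mark tray 0.66 [ 0.55   -0.1178  0.0845] [ 83. 117.]
fresh_center 0.96 px [273. 183.] rect 483 -251 149 29 ang 3.5 pca [ 0.498 -0.251] 2.9 zmax 0.047 rgb [169. 144. 104.]
tray 0.81 px [273. 161.] rect 495 -251 180 70 ang 2.8 pca [ 0.507 -0.25 ] 2.6 zmax 0.041 rgb [124.  29.  26.]
rotvec [-0.03  0.07 -0.05]
turn z -0.05 shift [-0.0004 -0.0032  0.1684] rows 5 each [-0.0001 -0.0006  0.0337]
```

View pics/w6.png

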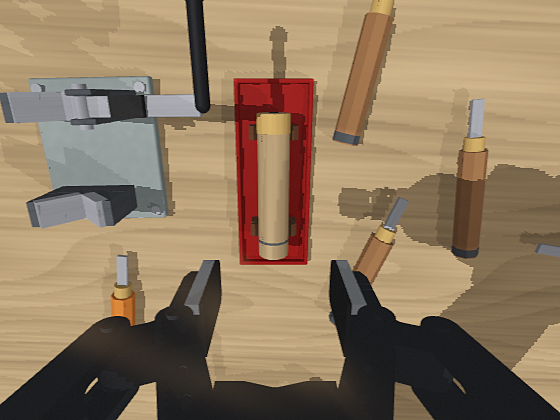

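```bash
python3 - <<'E'
from h import *
def ends(W,c,yaw,zr,hx,hy):
    a=np.radians(yaw); R=np.array([[np.cos(a),np.sin(a)],[-np.sin(a),np.cos(a)]])
    q=(W[...,:2]-c)@R.T; m=(W[...,2]>zr[0])&(W[...,2]<zr[1])&(abs(q[...,0])<hx)&(abs(q[...,1])<hy); s=q[m]*1000
    print(len(s),'x',np.percentile(s[:,0],[.5,3,97,99.5]).round(1),'y',np.percentile(s[:,1],[.5,3,97,99.5]).round(1))
for c in ['wrist','top']:
    p,d,cal=snap(c); W=cloud(cal,d); print(c)
    ends(W,[.492,-.2505],2.8,(.036,.055),.09,.02)
    ends(W,[.514,-.0835],4.6,(.007,.024),.085,.075)
    ends(W,[.514,-.0835],4.6,(.05,.075),.06,.04)
    ends(W,[.495,-.2505],2.8,(.006,.02),.105,.045)
E
```

```text
wrist
4209 x [-63.2 -59.3  62.5  64.9] y [-13.  -12.1  11.6  12.6]
10278 x [-65.  -57.6  61.2  63.1] y [-59.9 -58.7  40.6  43.9]
3535 x [-54.2 -53.1  49.9  51.3] y [-33.8 -33.2  32.7  34.3]
2487 x [-89.1 -88.   89.4  89.5] y [-35.1 -34.7  34.4  34.8]
top
235 x [-58.7 -51.2  62.2  64.2] y [-12.3 -10.7  12.8  13.8]
1118 x [-66.3 -64.1  60.2  62.8] y [-59.  -57.   43.4  45.4]
309 x [-54.6 -53.1  50.2  51.1] y [-32.1 -30.3  32.8  34.6]
258 x [-89.  -84.3  88.5  98.9] y [-33.9 -32.3  35.3  35.4]
```

Emit:
{"op": "servo_tool", "data": {"moves": [[[0,0,0],[0.0005,-0.0022,0.03],58],[[0,0,0],[0,0,0.04],58],[[0,0,0],[0,0,0.04],58],[[0,0,0],[0,0,0.035],58],[[0,0,0],[0,0,0.015],58],[[0,0,0],[0,0,0.004],58],[[0,0,0],[0,0,0],58],[[0,0,0],[0,0,0],58]]}}

```text
time: 21.05
ee_pos: [0.4941, -0.2511, 0.024]
tcp_rot: [179.9, -0.1, 2.7]
wrist_force: [0.4, -0.6, 0.6]
opening: 0.0496
grasp_force: 0.0
```

Emit:
{"op": "servo_tool", "data": {"moves": [[[0,0,0],[-0.001,-0.0006,0.005],58],[[0,0,0],[0,0,0],58],[[0,0,0],[0,0,0],10],[[0,0,0],[0,0,0],10],[[0,0,0],[0,0,0],10],[[0,0,0],[0,0,0],10],[[0,0,0],[0,0,0],10],[[0,0,0],[0,0,0],10]], "force": 30}}

```text
time: 21.85
ee_pos: [0.4923, -0.2508, 0.0176]
tcp_rot: [179.9, -0.0, 2.7]
wrist_force: [0.1, -5.2, 1.6]
opening: 0.0271
grasp_force: 30.8
```

Emit:
{"op": "servo_tool", "data": {"moves": [[[0,0,0],[0,0,-0.01],0],[[0,0,0],[0,0,-0.025],0],[[0,0,0],[0,0,-0.036],0],[[0,0,0],[0,0,-0.036],0],[[0,0,0],[0,0,-0.036],0],[[0,0,-1.9],[0.004,-0.02,0],0],[[0,0,0],[0.007,-0.034,0],0],[[0,0,0],[0.007,-0.034,0],0],[[0,0,0],[0.007,-0.034,0],0],[[0,0,0],[0.007,-0.034,0],0],[[0,0,0],[0,-0.008,0],0],[[0,0,0],[0,0,0],0]]}}

```text
time: 23.05
ee_pos: [0.5111, -0.0827, 0.1603]
tcp_rot: [-180.0, 0.0, 4.8]
wrist_force: [-0.3, -1.2, -1.0]
opening: 0.0272
grasp_force: 30.5
```

Emit:
{"op": "servo_tool", "data": {"moves": [[[0,0,0],[0,0,0],0],[[0,0,0],[0,0,0],0]]}}

```text
time: 23.25
ee_pos: [0.5111, -0.0849, 0.16]
tcp_rot: [-180.0, 0.0, 4.6]
wrist_force: [-0.2, -0.0, -1.0]
opening: 0.0269
grasp_force: 30.5
```

```bash
python3 -c "
from h import *
rot(4.6);go(.5123,-.0836,.0505,4.6)"
```

```text
rotvec [-0.    0.04 -0.02]
turn z -0.02 shift [ 0.0013 -0.0012  0.1095] rows 3 each [ 0.0004 -0.0004  0.0365]
```

Emit:
{"op": "servo_tool", "data": {"moves": [[[0,0,0],[0.0013,-0.0012,0.02],0],[[0,0,0],[0,0,0.03],0],[[0,0,0],[0,0,0.03],0],[[0,0,0],[0,0,0.018],0],[[0,0,0],[0,0,0.006],0],[[0,0,0],[0,0,0.003],0],[[0,0,0],[0,0,0],0],[[0,0,0],[0,0,0],0]]}}

```text
time: 24.05
ee_pos: [0.513, -0.083, 0.0542]
tcp_rot: [180.0, -0.1, 4.6]
wrist_force: [-0.3, 0.6, -0.7]
opening: 0.0273
grasp_force: 30.5
```

```bash
python3 -c "
from h import *
rot(4.6);go(.5123,-.0836,.0495,4.6)"
```

```text
rotvec [ 0.02 -0.06  0.03]
turn z 0.03 shift [-0.0008  0.0006  0.0047] rows 1 each [-0.0008  0.0006  0.0047]
```

Emit:
{"op": "servo_tool", "data": {"moves": [[[0,0,0],[-0.0008,0.0003,0.002],0],[[0,0,0],[0,0,0.0015],0],[[0,0,0],[0,0,0.001],0],[[0,0,0],[0,0,0],0],[[0,0,0],[0,0,0],0]]}}

```text
time: 24.55
ee_pos: [0.512, -0.0832, 0.0499]
tcp_rot: [180.0, -0.1, 4.6]
wrist_force: [-3.0, -0.5, 7.6]
opening: 0.0269
grasp_force: 31.5
```

Emit:
{"op": "servo_tool", "data": {"moves": [[[0,0,0],[0,0,0],36],[[0,0,0],[0,0,0],45],[[0,0,0],[0,0,0],52],[[0,0,0],[0,0,0],52],[[0,0,0],[0,0,-0.01],52],[[0,0,0],[0,0,-0.03],52],[[0,0,0],[0,0,-0.04],52],[[0,0,0],[0,0,-0.04],52],[[0,0,0],[0,0,-0.02],52],[[0,0,0],[0,0,0],52],[[0,0,0],[0,0,0],52]]}}

```text
time: 25.65
ee_pos: [0.5119, -0.0831, 0.1889]
tcp_rot: [180.0, -0.0, 4.6]
wrist_force: [-0.1, -0.6, -1.2]
opening: 0.0446
grasp_force: 0.0
```

```bash
python3 look.py w7.png fresh_center,v_seat,strap_grip fresh_center; python3 - <<'E'
from h import *
def ends(W,c,yaw,zr,hx,hy):
    a=np.radians(yaw); R=np.array([[np.cos(a),np.sin(a)],[-np.sin(a),np.cos(a)]])
    q=(W[...,:2]-c)@R.T; m=(W[...,2]>zr[0])&(W[...,2]<zr[1])&(abs(q[...,0])<hx)&(abs(q[...,1])<hy); s=q[m]*1000
    print(len(s),'x',np.percentile(s[:,0],[.5,3,97,99.5]).round(1),'y',np.percentile(s[:,1],[.5,3,97,99.5]).round(1),W[m][:,2].max())
p,d,cal=snap('wrist'); W=cloud(cal,d)
ends(W,[.5128,-.0836],4.6,(.069,.088),.09,.013)
ends(W,[.5128,-.0836],4.6,(.007,.024),.085,.075)
E
```

```text
cam [ 0.591 -0.077  0.332]
mark fresh_center 0.84 [ 0.5118 -0.0818  0.0623] [273. 197.]
mark v_seat 0.58 [0.5335 0.0774 0.0503] [ 81. 152.]
mark strap_grip 0.62 [ 0.6113 -0.2     0.0965] [470.  77.]
fresh_center 0.84 px [275. 191.] rect 513 -83 130 34 ang 3.8 pca [ 0.518 -0.083] 4.0 zmax 0.078 rgb [170. 145. 106.]
4894 x [-63.9 -59.9  61.9  64.5] y [-12.  -11.   11.6  12.5] 0.07801264597307944
6383 x [-62.6 -54.9  63.8  64.7] y [-59.1 -57.3  43.7  45. ] 0.02399952785112955
```

View pics/w7.png

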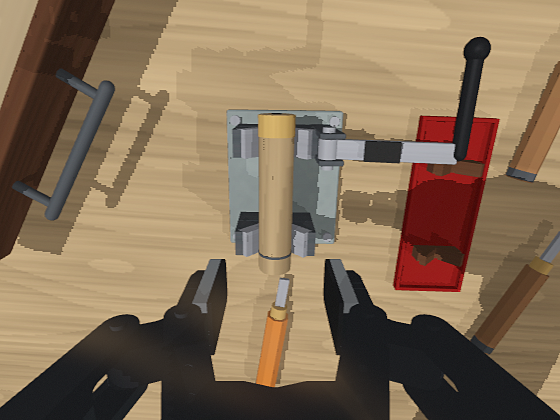

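Pale handle is seated in both Vs at (275,190), centred within ~1 mm. Now fetch the strap bar at (470,100).

Emit:
{"op": "servo_tool", "data": {"moves": [[[0,0,0],[0.02,0.025,0],45],[[0,0,0],[0.026,0.035,0],45],[[0,0,0],[0.026,0.035,0],45],[[0,0,0],[0.019,0.029,0],45],[[0,0,0],[0,0,0.02],45],[[0,0,0],[0,0,0.03],45],[[0,0,0],[0,0,0.03],45],[[0,0,0],[0,0,0.015],45],[[0,0,0],[0,0,0],45],[[0,0,0],[0,0,0],45]]}}

```text
time: 26.95
ee_pos: [0.6126, -0.1993, 0.0944]
tcp_rot: [180.0, -0.0, 4.6]
wrist_force: [0.7, -0.6, 0.3]
opening: 0.0387
grasp_force: 0.0
```

```bash
python3 -c "
from h import *
rot(4.6);go(.6105,-.199,.0845,4.6)"
```

```text
rotvec [ 0.01 -0.01  0.05]
turn z 0.05 shift [-0.0021 -0.0004  0.0099] rows 1 each [-0.0021 -0.0004  0.0099]
```

Emit:
{"op": "servo_tool", "data": {"moves": [[[0,0,0],[-0.002,-0.0004,0.005],45],[[0,0,0],[0,0,0.004],45],[[0,0,0],[0,0,0],0],[[0,0,0],[0,0,0],0],[[0,0,0],[0,0,0],0],[[0,0,0],[0,0,0],0],[[0,0,0],[0,0,0],0],[[0,0,0],[0,0,0],0]], "force": 25}}

```text
time: 27.75
ee_pos: [0.6105, -0.1993, 0.0848]
tcp_rot: [180.0, 0.0, 4.6]
wrist_force: [-0.8, -3.0, 2.7]
opening: 0.0089
grasp_force: 24.6
```

Emit:
{"op": "servo_tool", "data": {"moves": [[[0,0,0],[0,-0.0028,-0.0102],0],[[0,0,0],[0,-0.0041,-0.0098],0],[[0,0,0],[0,-0.0052,-0.0093],0],[[0,0,0],[0,-0.0063,-0.0085],0],[[0,0,0],[0,-0.0073,-0.0077],0],[[0,0,0],[0,-0.0082,-0.0068],0],[[0,0,0],[0,-0.009,-0.0057],0],[[0,0,0],[0,-0.0096,-0.0046],0],[[0,0,0],[0,-0.0101,-0.0034],0],[[0,0,0],[0,-0.0104,-0.0021],0],[[0,0,0],[0,-0.0106,-0.0008],0],[[0,0,0],[0,-0.0106,0.0005],0]]}}

```text
time: 28.95
ee_pos: [0.6039, -0.1048, 0.1543]
tcp_rot: [180.0, -0.2, 4.6]
wrist_force: [6.6, -2.0, 2.0]
opening: 0.0092
grasp_force: 25.9
```

Emit:
{"op": "servo_tool", "data": {"moves": [[[0,0,0],[0,-0.0105,0.0018],0],[[0,0,0],[0,-0.0102,0.003],0],[[0,0,0],[0,-0.0097,0.0042],0],[[0,0,0],[0,-0.0092,0.0054],0],[[0,0,0],[0,-0.0084,0.0065],0],[[0,0,0],[0,-0.0076,0.0074],0],[[0,0,0],[0,-0.0066,0.0083],0],[[0,0,0],[0,-0.0055,0.0091],0],[[0,0,0],[0,-0.0044,0.0097],0],[[0,0,0],[0,-0.0015,0.0043],0],[[0,0,0],[0,-0.0013,0.0044],0],[[0,0,0],[0,0,0],0]]}}

```text
time: 30.15
ee_pos: [0.5972, -0.03, 0.088]
tcp_rot: [-180.0, -0.0, 4.7]
wrist_force: [6.0, -0.8, 0.6]
opening: 0.0091
grasp_force: 26.0
```

Emit:
{"op": "servo_tool", "data": {"moves": [[[0,0,0],[0,-0.0005,0.003],0],[[0,0,0],[0,-0.0004,0.003],0],[[0,0,0],[0,-0.0003,0.003],0],[[0,0,0],[0,-0.0003,0.003],0],[[0,0,0],[0,-0.0002,0.002],0],[[0,0,0],[0,-0.0001,0.002],0],[[0,0,0],[0,0,0.001],0],[[0,0,0],[0,0,0],0]]}}

```text
time: 30.95
ee_pos: [0.597, -0.0277, 0.0715]
tcp_rot: [-179.9, -0.0, 4.7]
wrist_force: [6.5, 4.1, 0.7]
opening: 0.0089
grasp_force: 26.5
```

Emit:
{"op": "servo_tool", "data": {"moves": [[[0,0,0],[0,0,0.001],0],[[0,0,0],[0,0,0.001],0],[[0,0,0],[0,0,0],0],[[0,0,0],[0,0,0],0]]}}

```text
time: 31.35
ee_pos: [0.597, -0.0276, 0.0696]
tcp_rot: [-179.9, -0.0, 4.7]
wrist_force: [6.3, 4.5, -0.4]
opening: 0.009
grasp_force: 26.5
```

Emit:
{"op": "servo_tool", "data": {"moves": [[[0,0,0],[0,0,0.001],0],[[0,0,0],[0,0,0],0],[[0,0,0],[0,0,0],0]]}}

```text
time: 31.65
ee_pos: [0.5971, -0.0276, 0.0686]
tcp_rot: [-179.9, -0.0, 4.7]
wrist_force: [5.7, 5.0, 0.4]
opening: 0.0088
grasp_force: 26.6
```

Emit:
{"op": "servo_tool", "data": {"moves": [[[0,0,0],[0,0,0.001],0],[[0,0,0],[0,0,0],0],[[0,0,0],[0,0,0],0]]}}

```text
time: 31.95
ee_pos: [0.597, -0.0275, 0.0675]
tcp_rot: [-179.9, -0.0, 4.7]
wrist_force: [5.9, 3.8, -0.3]
opening: 0.0093
grasp_force: 26.6
```

Emit:
{"op": "servo_tool", "data": {"moves": [[[0,0,0],[0,0,0.001],0],[[0,0,0],[0,0,0],0],[[0,0,0],[0,0,0],0]]}}

```text
time: 32.25
ee_pos: [0.5971, -0.0276, 0.0666]
tcp_rot: [-179.9, -0.0, 4.7]
wrist_force: [5.9, 4.5, -0.0]
opening: 0.0094
grasp_force: 26.6
```

Emit:
{"op": "servo_tool", "data": {"moves": [[[0,0,0],[0,0,0.001],0],[[0,0,0],[0,0,0],0],[[0,0,0],[0,0,0],0]]}}

```text
time: 32.55
ee_pos: [0.5971, -0.0276, 0.0657]
tcp_rot: [-179.9, -0.1, 4.7]
wrist_force: [5.2, 4.2, 1.3]
opening: 0.0086
grasp_force: 26.7
```

Emit:
{"op": "servo_tool", "data": {"moves": [[[0,0,0],[0,0,0.001],0],[[0,0,0],[0,0,0],0],[[0,0,0],[0,0,0],0]]}}

```text
time: 32.85
ee_pos: [0.5971, -0.0275, 0.0652]
tcp_rot: [-179.9, -0.1, 4.7]
wrist_force: [3.9, 4.8, 3.6]
opening: 0.0086
grasp_force: 27.0
```

```bash
python3 look.py w8.png strap_grip,fresh_center strap,fresh_center
```

```text
cam [ 0.676 -0.021  0.208]
mark strap_grip 0.7 [ 0.6018 -0.0266  0.0798] [273. 281.]
mark fresh_center 0.88 [ 0.5134 -0.0849  0.062 ] [365. 413.]
strap 0.68 px [280. 312.] rect 566 -55 126 64 ang 17.4 pca [ 0.59  -0.031] 15.7 zmax 0.14 rgb [44. 44. 44.]
fresh_center 0.9 px [375. 310.] rect 577 -78 82 30 ang 19.7 pca [ 0.577 -0.08 ] 82.6 zmax 0.114 rgb [107.  89.  64.]
```

View pics/w8.png

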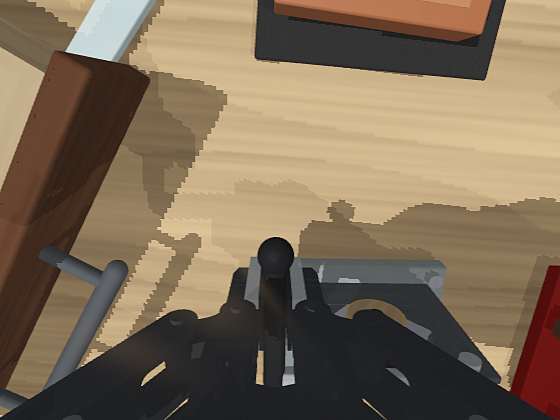

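Emit:
{"op": "servo_tool", "data": {"moves": [[[0,0,0],[0,0,0],18],[[0,0,0],[0,0,0],25],[[0,0,0],[0,0,0],35],[[0,0,0],[0,0,0],45],[[0,0,0],[0,0,0],45],[[0,0,0],[0,0,-0.01],45],[[0,0,0],[0,0,-0.02],45],[[0,0,0],[0,0,-0.04],45],[[0,0,0],[0,0,-0.04],45],[[0,0,0],[0,0,-0.04],45],[[0,0,0],[0,0,-0.04],45]]}}

```text
time: 34.2
ee_pos: [0.5962, -0.0287, 0.2574]
tcp_rot: [180.0, -0.0, 4.6]
wrist_force: [0.9, -0.5, -0.4]
opening: 0.0384
grasp_force: 0.0
```

Emit:
{"op": "servo_tool", "data": {"moves": [[[0,0,0],[-0.01,0.02,-0.02],45],[[0,0,0],[-0.0165,0.033,-0.02],45],[[0,0,0],[-0.0165,0.033,-0.02],45],[[0,0,0],[-0.0165,0.033,-0.01],45],[[0,0,0],[-0.0165,0.033,0],45],[[0,0,0],[-0.0165,0.033,0],45],[[0,0,0],[-0.0165,0.033,0],45],[[0,0,0],[-0.0165,0.033,0],45],[[0,0,0],[-0.0165,0.033,0],45],[[0,0,0],[-0.0165,0.033,0],45],[[0,0,0],[-0.01,0.02,0],45],[[0,0,0],[0,0,0],45]]}}

```text
time: 35.4
ee_pos: [0.4546, -0.3805, 0.325]
tcp_rot: [180.0, 0.0, 4.5]
wrist_force: [0.1, -0.3, 0.8]
opening: 0.0385
grasp_force: 0.0
```

```bash
python3 look.py w9.png chisel1_center,chisel2_center chisel1_center; python3 - <<'E'
from h import *
print(get_obs()['ee_pos'],get_obs()['tcp_rot'])
p,d,cal=snap('top','t9.png'); W=cloud(cal,d); axes('top','strap_grip',p,W,cal); axes('top','chisel1_center',p,W,cal)
for n in ['strap_grip','fresh_center']:
    for r in mark_of(n,'top')[:2]: print(n,round(r['score'],2),w(cal,r['xyz']).round(3))
q=cv2.imread('pics/w9.png'); t=p[130:260,230:430,::-1]
t=cv2.resize(t,(560,364)); cv2.imwrite('pics/c9.png',cv2.resize(np.vstack([q,t])[:, :],None,fx=.76,fy=.76,interpolation=cv2.INTER_AREA))
E
```

```text
cam [ 0.534 -0.374  0.468]
mark chisel1_center 0.95 [ 0.3324 -0.0941  0.0116] [ 66. 226.]
mark chisel1_center 0.91 [ 0.4285 -0.5955  0.0142] [431. 188.]
mark chisel1_center 0.69 [ 0.5007 -0.4348  0.012 ] [319. 124.]
chisel1_center 0.89 px [ 68. 231.] rect 334 -96 23 149 ang 85.8 pca [ 0.328 -0.099] -3.1 zmax 0.025 rgb [173. 115.  64.]
chisel1_center 0.72 px [437. 189.] rect 430 -594 150 22 ang 83.3 pca [ 0.43  -0.601] 83.7 zmax 0.026 rgb [48. 97. 94.]
chisel1_center 0.58 px [321. 128.] rect 502 -437 149 22 ang 7.9 pca [ 0.497 -0.437] 7.7 zmax 0.026 rgb [146. 114.  84.]
chisel1_center 0.54 px [16. 49.] rect 556 -105 16 41 ang 1.5 pca [ 0.556 -0.111] -83.0 zmax 0.092 rgb [151. 152. 158.]
[ 0.4563154  -0.37742552  0.32532184] [1.79995115e+02 2.45074112e-03 4.68632034e+00]
strap_grip 0.56 px [272. 174.] rect 564 -60 117 57 ang 59.5 pca [ 0.563 -0.062] 68.7 zmax 0.094 rgb [108. 106. 109.]
strap_grip 0.47 px [354. 301.] rect 254 -246 168 41 ang 41.3 pca [ 0.219 -0.276] 22.8 zmax 0.649 rgb [43. 42. 42.]
chisel1_center 0.86 px [285. 262.] rect 332 -95 23 151 ang 86.4 pca [ 0.324 -0.095] -3.8 zmax 0.028 rgb [154. 104.  67.]
chisel1_center 0.58 px [402. 196.] rect 503 -436 145 22 ang 7.5 pca [ 0.502 -0.434] 6.3 zmax 0.028 rgb [121.  94.  72.]
strap_grip 0.58 [ 0.601 -0.024  0.083]
strap_grip 0.44 [ 0.233 -0.271  0.084]
fresh_center 0.66 [ 0.512 -0.083  0.061]
```

View pics/c9.png

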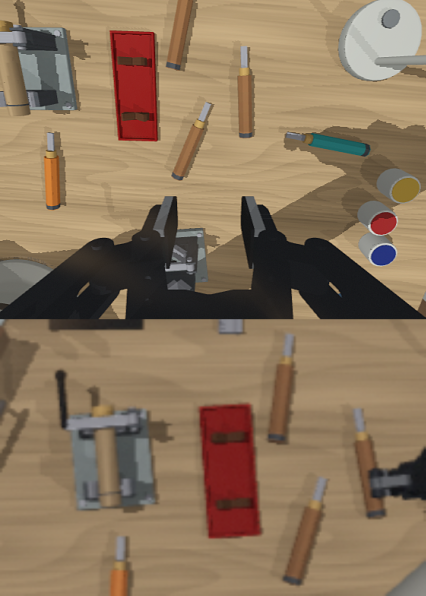

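Strap lies level on the pale handle (lower panel (105,420)). Chisels still on the table: wrist panel A (245,95), B (180,35), C (192,140). Measure B and C by height clustering.

```bash
cat >> h.py <<'E'
def chis(W,zlo=.006,zhi=.034,xr=(.25,.75),yr=(-.6,-.285)):
    m=((W[...,2]>zlo)&(W[...,2]<zhi)&(W[...,0]>xr[0])&(W[...,0]<xr[1])&(W[...,1]>yr[0])&(W[...,1]<yr[1])).astype(np.uint8)
    n,l,s,c=cv2.connectedComponentsWithStats(m)
    for i in range(1,n):
        if s[i,4]<60: continue
        q=W[l==i]; (cx,cy),(a,b),ang=cv2.minAreaRect((q[:,:2]*1000).astype(np.float32))
        e,v=np.linalg.eigh(np.cov(q[:,:2].T)); v=v[:,1]*np.sign(v[0,1])
        print('px',c[i].round(),'rect',round(cx,1),round(cy,1),round(a),round(b),round(ang,1),'pca',np.degrees(np.arctan2(v[1],v[0])).round(1))
E
python3 - <<'E'
from h import *
for c in ['wrist','top']:
    p,d,cal=snap(c); print(c); chis(cloud(cal,d))
go(.501,-.435,.1,7.7)
E
```

```text
wrist
px [238.  45.] rect 585.2 -322.2 22 106 80.9 pca -9.4
px [463.  53.] rect 600.2 -589.5 89 21 0.0 pca -0.0
px [324. 130.] rect 502.2 -436.7 150 22 7.6 pca 7.7
px [206. 160.] rect 453.1 -286.6 91 4 1.3 pca 1.6
px [252. 192.] rect 411.3 -352.6 22 150 71.2 pca -18.7
px [413. 186.] rect 433.2 -560.4 82 22 83.9 pca 84.4
top
px [419. 114.] rect 743.4 -499.6 75 12 89.9 pca 89.8
px [362. 165.] rect 606.0 -324.2 26 148 80.2 pca -9.6
px [454. 162.] rect 602.9 -589.6 21 81 89.8 pca -2.2
px [402. 199.] rect 501.3 -436.3 149 24 8.6 pca 6.7
px [373. 232.] rect 410.8 -352.1 24 149 71.1 pca -19.2
turn z -3.02 shift [0.0367 0.0626 0.2249] rows 6 each [0.0061 0.0104 0.0375]
```

Emit:
{"op": "servo_tool", "data": {"moves": [[[0,0,-3],[0.008,0.014,0.03],52],[[0,0,0],[0.01,0.017,0.04],52],[[0,0,0],[0.01,0.017,0.04],52],[[0,0,0],[0.01,0.017,0.04],52],[[0,0,0],[0,0,0.04],52],[[0,0,0],[0,0,0.04],52],[[0,0,0],[0,0,0.03],52],[[0,0,0],[0,0,0],52],[[0,0,0],[0,0,0],52]]}}

```text
time: 36.85
ee_pos: [0.5015, -0.438, 0.0655]
tcp_rot: [-180.0, 0.0, 7.7]
wrist_force: [0.7, 0.4, 0.7]
opening: 0.0444
grasp_force: 0.0
```

```bash
python3 - <<'E'
from h import *
p,d,cal=snap('wrist'); chis(cloud(cal,d)); rot(7.7); go(.502,-.4365,.004,7.7)
E
```

```text
px [75. 76.] rect 574.2 -320.8 24 85 81.1 pca -10.0
px [553. 132.] rect 581.3 -586.5 58 9 19.5 pca 19.8
px [274. 232.] rect 502.1 -437.3 150 22 8.1 pca 8.2
px [ 33. 265.] rect 458.1 -287.8 105 6 0.1 pca 2.0
px [154. 288.] rect 456.3 -368.2 22 57 70.7 pca -18.5
px [485. 345.] rect 440.6 -588.6 29 10 62.4 pca 73.5
px [ 99. 382.] rect 374.8 -331.8 2 25 58.9 pca -30.5
rotvec [ 0.09 -0.05 -0.05]
turn z -0.05 shift [ 0.0001 -0.002   0.0629] rows 2 each [ 0.0001 -0.001   0.0315]
```

Emit:
{"op": "servo_tool", "data": {"moves": [[[0,0,0],[0,-0.001,0.03],52],[[0,0,0],[0,0,0.023],52],[[0,0,0],[0,0,0.008],52],[[0,0,0],[0,0,0],52],[[0,0,0],[0,0,0],10],[[0,0,0],[0,0,0],10],[[0,0,0],[0,0,0],10],[[0,0,0],[0,0,0],10],[[0,0,0],[0,0,0],10],[[0,0,0],[0,0,0],10]], "force": 30}}

```text
time: 37.9
ee_pos: [0.5022, -0.4379, 0.0062]
tcp_rot: [179.9, -0.1, 7.6]
wrist_force: [-1.1, 0.3, 7.2]
opening: 0.0208
grasp_force: 30.0
```

Emit:
{"op": "servo_tool", "data": {"moves": [[[0,0,0],[0,0,-0.02],0],[[0,0,0],[0,0,-0.035],0],[[0,0,0],[0,0,-0.04],0],[[0,0,0],[0,0,-0.04],0],[[0,0,-6.8],[0,0,-0.02],0],[[0,0,-6.8],[0,0,0],0],[[0,0,-6.8],[0,0,0],0],[[0,0,-6.8],[0,0,0],0],[[0,0,-6.8],[0,0,0],0],[[0,0,-6.8],[0,0,0],0],[[0,0,-6.8],[0,0,0],0],[[0,0,-6.8],[0,0,0],0]]}}

```text
time: 39.1
ee_pos: [0.5015, -0.4372, 0.1597]
tcp_rot: [180.0, 0.0, 62.3]
wrist_force: [0.2, 0.2, -0.7]
opening: 0.0212
grasp_force: 29.6
```

Emit:
{"op": "servo_tool", "data": {"moves": [[[0,0,0],[0,0,0],0],[[0,0,0],[0,0,0],0]]}}

```text
time: 39.3
ee_pos: [0.5015, -0.4372, 0.1594]
tcp_rot: [180.0, 0.0, 61.8]
wrist_force: [-0.9, -0.5, -0.1]
opening: 0.021
grasp_force: 29.6
```

```bash
python3 - <<'E'
from h import *
rot(62); go(.670,.1755,.16,62)
E
```

```text
rotvec [ 0.01  0.02 -0.15]
turn z -0.15 shift [ 6.201e-01 -1.388e-01 -6.000e-04] rows 16 each [ 0.0388 -0.0087 -0.    ]
```

Emit:
{"op": "servo_tool", "data": {"moves": [[[0,0,0],[0.02,-0.0045,0],0],[[0,0,0],[0.036,-0.008,0],0],[[0,0,0],[0.036,-0.008,0],0],[[0,0,0],[0.036,-0.008,0],0],[[0,0,0],[0.036,-0.008,0],0],[[0,0,0],[0.036,-0.008,0],0],[[0,0,0],[0.036,-0.008,0],0],[[0,0,0],[0.036,-0.008,0],0],[[0,0,0],[0.036,-0.008,0],0],[[0,0,0],[0.036,-0.008,0],0],[[0,0,0],[0.036,-0.008,0],0],[[0,0,0],[0.036,-0.008,0],0]]}}

```text
time: 40.5
ee_pos: [0.6146, -0.024, 0.1591]
tcp_rot: [-180.0, -0.0, 61.9]
wrist_force: [0.5, -0.4, 0.5]
opening: 0.021
grasp_force: 29.6
```

Emit:
{"op": "servo_tool", "data": {"moves": [[[0,0,0],[0.036,-0.008,0],0],[[0,0,0],[0.036,-0.008,0],0],[[0,0,0],[0.036,-0.008,0],0],[[0,0,0],[0.036,-0.008,0],0],[[0,0,0],[0.036,-0.008,0],0],[[0,0,0],[0.02,-0.006,0],0],[[0,0,0],[0,0,0],0],[[0,0,0],[0,0,0],0]]}}

```text
time: 41.3
ee_pos: [0.6673, 0.1726, 0.1586]
tcp_rot: [-180.0, 0.0, 62.0]
wrist_force: [0.0, -0.3, -0.2]
opening: 0.0212
grasp_force: 29.6
```

```bash
python3 look.py w10.png drawer_floor,chest_drawer0_handle cured_center,chisel1_center;python3 - <<'E'
from h import *
rot(62); go(.670,.1755,.031,62)
E
```

```text
cam [0.705 0.243 0.301]
mark drawer_floor 0.83 [0.6104 0.2373 0.0163] [178. 156.]
cured_center 0.7 px [ 77. 189.] rect 521 245 145 41 ang 61.0 pca [0.537 0.251] 61.2 zmax 0.053 rgb [68. 45. 29.]
cured_center 0.58 px [507. 330.] rect 774 21 117 305 ang 28.3 pca [ 0.799 -0.051] -52.8 zmax 0.236 rgb [151.  98.  68.]
chisel1_center 0.96 px [274. 261.] rect 669 183 130 29 ang 62.2 pca [0.673 0.183] 62.3 zmax 0.232 rgb [130. 102.  77.]
chisel1_center 0.73 px [166. 188.] rect 586 187 250 294 ang 63.2 pca [0.589 0.218] -5.0 zmax 0.217 rgb [146. 128. 100.]
rotvec [-0.01 -0.   -0.04]
turn z -0.04 shift [ 5.000e-03 -1.000e-04  1.281e-01] rows 4 each [ 0.0012 -0.      0.032 ]
```

View pics/w10.png

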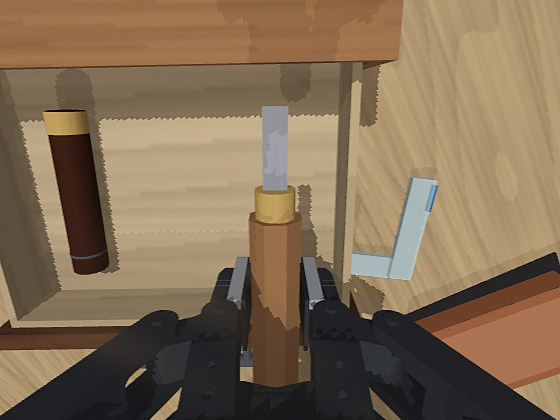

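```bash
python3 - <<'E'
from h import *
p,d,cal=snap('wrist'); W=cloud(cal,d); a=np.radians(62); ex=np.array([np.cos(a),np.sin(a)]); ey=np.array([-np.sin(a),np.cos(a)])
q=W[...,:2]-[.613,.234]; X=q@ex; Y=q@ey
m=(W[...,2]>.06)&(W[...,2]<.078)&(X>-.1)&(X<.05)&(abs(Y)>.1)&(abs(Y)<.16)
for s in (1,-1):
    y=Y[m&(s*Y>0)]; x=X[m&(s*Y>0)]; print(s,len(y), np.percentile(y,[2,25,75,98]).round(4) if len(y) else '')
    for lo in (-.1,-.05,0):
        k=(x>lo)&(x<lo+.05); print(lo,k.sum(), np.percentile(y[k],[5,95]).round(4) if k.sum()>5 else '')
m=(W[...,2]>.015)&(W[...,2]<.03)&(abs(Y)<.14); print('floor',np.percentile(X[m],[1,99]).round(3),np.percentile(Y[m],[1,99]).round(3),np.median(W[m][:,2]).round(4))
m=(W[...,2]>.07)&(W[...,2]<.1)&(abs(Y)<.1)&(X>.03); print('roof edge',np.percentile(X[m],[1,5]).round(3))
m=(W[...,2]>.07)&(W[...,2]<.1)&(abs(Y)<.15)&(X<-.09); print('front',np.percentile(X[m],[2,98]).round(3) if m.sum() else 0)
o=get_obs()['ee_pos'][:2]-[.613,.234]; print('tcp',o@ex,o@ey)
E
```

```text
1 531 [0.1286 0.1296 0.1306 0.1343]
-0.1 531 [0.129  0.1335]
-0.05 0 
0 0 
-1 2183 [-0.1334 -0.1309 -0.1274 -0.1256]
-0.1 594 [-0.1336 -0.1276]
-0.05 716 [-0.1325 -0.1266]
0 873 [-0.1315 -0.1256]
floor [-0.12  0.07] [-0.125  0.132] 0.0224
roof edge [0.066 0.067]
front [-0.141 -0.126]
tcp -0.029849716100331866 -0.07795227463535026
```

Emit:
{"op": "servo_tool", "data": {"moves": [[[0,0,0],[0.003,0,0.02],0],[[0,0,0],[0,0,0.035],0],[[0,0,0],[0,0,0.035],0],[[0,0,0],[0,0,0.022],0],[[0,0,0],[0,0,0.01],0],[[0,0,0],[0,0,0.004],0],[[0,0,0],[0,0,0],0],[[0,0,0],[0,0,0],0]]}}

```text
time: 42.4
ee_pos: [0.67, 0.1747, 0.0345]
tcp_rot: [179.9, -0.1, 62.0]
wrist_force: [0.2, -0.3, -0.1]
opening: 0.0209
grasp_force: 29.6
```

Emit:
{"op": "servo_tool", "data": {"moves": [[[0,0,0],[0,0,0.003],0],[[0,0,0],[0,0,0.003],0],[[0,0,0],[0,0,0],0],[[0,0,0],[0,0,0],30],[[0,0,0],[0,0,0],38],[[0,0,0],[0,0,0],40],[[0,0,0],[0,0,-0.01],40],[[0,0,0],[0,0,-0.03],40],[[0,0,0],[0,0,-0.04],40],[[0,0,0],[0,0,-0.04],40],[[0,0,0],[0,0,-0.04],40],[[0,0,0],[0,0,0],52]]}}

```text
time: 43.6
ee_pos: [0.6709, 0.175, 0.1945]
tcp_rot: [179.6, -0.4, 62.0]
wrist_force: [0.6, 0.1, 0.1]
opening: 0.044
grasp_force: 0.0
```

Emit:
{"op": "servo_tool", "data": {"moves": [[[0,0,6.5],[0,0,0],52],[[0,0,6.5],[0,0,0],52],[[0,0,6.5],[0,0,0],52],[[0,0,6.5],[0,0,0],52],[[0,0,6.5],[0,0,0],52],[[0,0,6.5],[0,0,0],52],[[0,0,6.5],[0,0,0],52],[[0,0,6.5],[0,0,0],52],[[0,0,6.5],[0,0,0],52],[[0,0,6.5],[0,0,0],52],[[0,0,6.5],[0,0,0],52],[[0,0,0],[0,0,0],52]]}}

```text
time: 44.8
ee_pos: [0.684, 0.058, 0.1868]
tcp_rot: [-175.2, 1.0, 2.9]
wrist_force: [-0.7, 0.0, 0.2]
opening: 0.0447
grasp_force: 0.0
```

```bash
python3 - <<'E'
from h import *
print(get_obs()['ee_pos'].round(4))
rot(-9.6); go(.606,-.3245,.2,-9.6)
p,d,cal=snap('top'); chis(cloud(cal,d))
chis(cloud(cal,d),.026,.07,(.5,.75),(.1,.33))
E
```

```text
[0.684  0.058  0.1868]
rotvec [-4.71  1.47 12.45]
turn z 12.5 shift [-0.0131  0.3902 -0.0132] rows 10 each [-0.0013  0.039  -0.0013]
px [419. 114.] rect 743.1 -499.2 13 74 0.1 pca -89.9
px [362. 165.] rect 605.7 -326.3 24 149 80.6 pca -9.6
px [454. 163.] rect 598.1 -589.5 21 90 89.9 pca 0.7
px [373. 232.] rect 410.3 -354.4 28 150 70.7 pca -19.2
px [448. 220.] rect 434.4 -560.6 81 26 83.3 pca 82.0
px [154. 187.] rect 541.3 263.9 105 53 55.3 pca 58.1
```

Emit:
{"op": "servo_tool", "data": {"moves": [[[-1.6,0.5,4.15],[0,0,-0.005],52],[[-1.6,0.5,4.15],[0,0,-0.005],52],[[-1.5,0.5,4.15],[0,0,0],52],[[0,0,0],[0,0,0],52],[[0,0,0],[0,0.02,0],52],[[0,0,0],[-0.002,0.037,0],52],[[0,0,0],[-0.002,0.037,0],52],[[0,0,0],[-0.002,0.037,0],52],[[0,0,0],[-0.002,0.037,0],52],[[0,0,0],[-0.002,0.037,0],52],[[0,0,0],[0,0,0],52],[[0,0,0],[0,0,0],52]]}}

```text
time: 46.05
ee_pos: [0.6669, -0.2122, 0.1857]
tcp_rot: [-177.0, 0.3, -1.9]
wrist_force: [0.5, 1.5, 0.5]
opening: 0.0443
grasp_force: 0.0
```

```bash
python3 - <<'E'
from h import *
print(get_obs()['ee_pos'].round(4))
rot(-9.6); go(.606,-.325,.2,-9.6)
E
```

```text
[ 0.6669 -0.2122  0.1857]
rotvec [-3.    0.46  7.74]
turn z 7.75 shift [-0.0413  0.1214 -0.0143] rows 4 each [-0.0103  0.0303 -0.0036]
```

```bash
python3 - <<'E'
from h import *
print(get_obs()['q'].round(1))
E
```

```text
[-18.8  27.6  32.7  96.3   2.8 163. ]
```

Emit:
{"op": "servo_tool", "data": {"moves": [[[-1.5,0.23,3.9],[0,0,0],52],[[-1.5,0.23,3.9],[0,0,0],52],[[0,0,0],[0,0,0],52]]}}

```text
time: 46.35
ee_pos: [0.6676, -0.2093, 0.1866]
tcp_rot: [180.0, -0.1, -9.5]
wrist_force: [-0.2, -0.5, -0.8]
opening: 0.0441
grasp_force: 0.0
```

```bash
python3 - <<'E'
from h import *
print(get_obs()['q'].round(1))
rot(-9.6); go(.606,-.325,.1,-9.6)
E
```

```text
[-17.4  26.1  30.9  94.7  -0.  172.1]
rotvec [ 0.03 -0.06  0.11]
turn z 0.11 shift [-0.0414  0.1243  0.0866] rows 4 each [-0.0104  0.0311  0.0216]
```

Cause found: joint 6 was near +180° at the drawer; from now on move first, then turn.

Emit:
{"op": "servo_tool", "data": {"moves": [[[0,0,0],[-0.008,0.025,0.01],52],[[0,0,0],[-0.012,0.036,0.02],52],[[0,0,0],[-0.012,0.036,0.03],52],[[0,0,0],[-0.01,0.03,0.03],52],[[0,0,0],[0,0,0.03],52],[[0,0,0],[0,0,0],52],[[0,0,0],[0,0,0],52]]}}

```text
time: 47.05
ee_pos: [0.6051, -0.3285, 0.0667]
tcp_rot: [-180.0, -0.0, -9.4]
wrist_force: [0.7, 0.4, 0.6]
opening: 0.0442
grasp_force: 0.0
```

```bash
python3 - <<'E'
from h import *
p,d,cal=snap('wrist'); chis(cloud(cal,d)); rot(-9.6); go(.606,-.325,.006,-9.6)
E
```

```text
px [270. 231.] rect 606.4 -325.8 22 151 80.8 pca -9.1
px [239. 368.] rect 502.2 -285.4 27 1 2.5 pca 2.1
rotvec [ 0.03 -0.13  0.16]
turn z 0.16 shift [-0.0005 -0.0036  0.062 ] rows 2 each [-0.0003 -0.0018  0.031 ]
```

Emit:
{"op": "servo_tool", "data": {"moves": [[[0,0,0],[0.001,-0.0025,0.03],52],[[0,0,0],[0,0,0.023],52],[[0,0,0],[0,0,0.008],52],[[0,0,0],[0,0,0],52],[[0,0,0],[0,0,0],10],[[0,0,0],[0,0,0],10],[[0,0,0],[0,0,0],10],[[0,0,0],[0,0,0],10],[[0,0,0],[0,0,0],10],[[0,0,0],[0,0,0],10]], "force": 30}}

```text
time: 48.1
ee_pos: [0.6075, -0.3274, 0.0075]
tcp_rot: [179.9, -0.2, -9.5]
wrist_force: [0.1, 1.4, 6.2]
opening: 0.0212
grasp_force: 30.5
```

Emit:
{"op": "servo_tool", "data": {"moves": [[[0,0,0],[0,0,-0.02],0],[[0,0,0],[0,0,-0.035],0],[[0,0,0],[0,0,-0.04],0],[[0,0,0],[0,0,-0.04],0],[[0,0,0],[0,0,-0.02],0],[[0,0,-7.2],[0,0,0],0],[[0,0,-7.2],[0,0,0],0],[[0,0,-7.2],[0,0,0],0],[[0,0,-7.2],[0,0,0],0],[[0,0,-7.2],[0,0,0],0],[[0,0,-7.2],[0,0,0],0],[[0,0,-7.2],[0,0,0],0]]}}

```text
time: 49.3
ee_pos: [0.6063, -0.3271, 0.1609]
tcp_rot: [179.9, -0.0, 41.1]
wrist_force: [-0.2, 0.3, -0.0]
opening: 0.021
grasp_force: 29.7
```

Emit:
{"op": "servo_tool", "data": {"moves": [[[0,0,-7.2],[0,0,0],0],[[0,0,-7.2],[0,0,0],0],[[0,0,-7.2],[0,0,0],0],[[0,0,0],[0,0,0],0],[[0,0,0],[0,0,0],0]]}}

```text
time: 49.8
ee_pos: [0.6063, -0.327, 0.1607]
tcp_rot: [179.9, 0.0, 62.2]
wrist_force: [0.5, -0.3, -0.2]
opening: 0.0212
grasp_force: 29.7
```

```bash
python3 - <<'E'
from h import *
rot(62.5); go(.625,.1995,.16,62.5)
E
```

```text
rotvec [ 0.07  0.01 -0.27]
turn z -0.27 shift [ 0.4757 -0.2266  0.0007] rows 12 each [ 0.0396 -0.0189  0.0001]
```

Emit:
{"op": "servo_tool", "data": {"moves": [[[0,0,0],[0.02,-0.0095,0],0],[[0,0,0],[0.036,-0.0171,0],0],[[0,0,0],[0.036,-0.0171,0],0],[[0,0,0],[0.036,-0.0171,0],0],[[0,0,0],[0.036,-0.0171,0],0],[[0,0,0],[0.036,-0.0171,0],0],[[0,0,0],[0.036,-0.0171,0],0],[[0,0,0],[0.036,-0.0171,0],0],[[0,0,0],[0.036,-0.0171,0],0],[[0,0,0],[0.036,-0.0171,0],0],[[0,0,0],[0.036,-0.0171,0],0],[[0,0,0],[0.036,-0.0171,0],0]]}}

```text
time: 51.0
ee_pos: [0.6234, 0.1349, 0.1604]
tcp_rot: [179.9, -0.0, 62.2]
wrist_force: [0.5, -0.2, -0.1]
opening: 0.0208
grasp_force: 29.7
```

Emit:
{"op": "servo_tool", "data": {"moves": [[[0,0,0],[0.036,-0.0171,0],0],[[0,0,0],[0.026,-0.0125,0],0],[[0,0,0],[0,0,0],0],[[0,0,0],[0,0,0],0]]}}

```text
time: 51.4
ee_pos: [0.6258, 0.2024, 0.1599]
tcp_rot: [180.0, 0.0, 62.4]
wrist_force: [-0.4, -0.5, -0.3]
opening: 0.0211
grasp_force: 29.7
```

```bash
python3 - <<'E'
from h import *
p,d,cal=snap('wrist','w11.png'); W=cloud(cal,d); axes('wrist','chisel1_center',p,W,cal); axes('wrist','cured_center',p,W,cal)
rot(62.5); go(.625,.1995,.0295,62.5)
E
```

```text
chisel1_center 0.59 px [338. 202.] rect 671 174 149 27 ang 62.2 pca [0.669 0.176] 62.6 zmax 0.046 rgb [149. 115.  84.]
cured_center 0.72 px [142. 196.] rect 523 245 145 37 ang 61.2 pca [0.536 0.252] 61.2 zmax 0.053 rgb [79. 53. 35.]
rotvec [ 0.05  0.01 -0.18]
turn z -0.18 shift [-0.0017 -0.0004  0.1306] rows 4 each [-0.0004 -0.0001  0.0327]
```

View pics/w11.png

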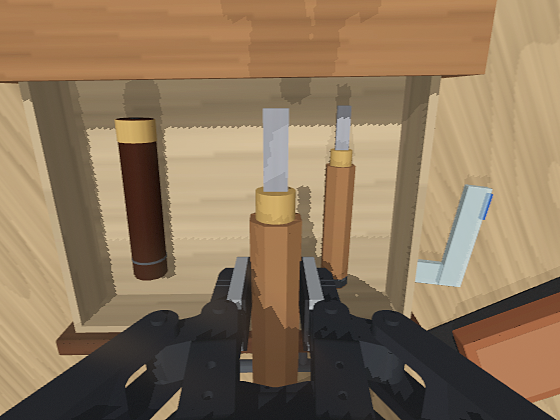

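Chisel A (340,215) and dark handle (142,200) lie in the drawer; slot between is free. Lower B.

Emit:
{"op": "servo_tool", "data": {"moves": [[[0,0,0],[-0.0015,-0.0004,0.02],0],[[0,0,0],[0,0,0.035],0],[[0,0,0],[0,0,0.035],0],[[0,0,0],[0,0,0.022],0],[[0,0,0],[0,0,0.01],0],[[0,0,0],[0,0,0.005],0],[[0,0,0],[0,0,0],0],[[0,0,0],[0,0,0],0]]}}

```text
time: 52.35
ee_pos: [0.6258, 0.2008, 0.0345]
tcp_rot: [179.9, -0.1, 62.4]
wrist_force: [-0.3, -0.2, -0.4]
opening: 0.0211
grasp_force: 29.7
```

Emit:
{"op": "servo_tool", "data": {"moves": [[[0,0,0],[0,0,0.003],0],[[0,0,0],[0,0,0.001],0],[[0,0,0],[0,0,0],0],[[0,0,0],[0,0,0],30],[[0,0,0],[0,0,0],36],[[0,0,0],[0,0,0],38],[[0,0,0],[0,0,-0.01],38],[[0,0,0],[0,0,-0.03],38],[[0,0,0],[0,0,-0.04],38],[[0,0,0],[0,0,-0.04],38],[[0,0,0],[0,0,-0.04],38],[[0,0,0],[0,0,0],52]]}}

```text
time: 53.55
ee_pos: [0.6266, 0.2013, 0.1965]
tcp_rot: [179.6, -0.4, 62.4]
wrist_force: [-0.2, -0.2, -0.9]
opening: 0.0442
grasp_force: 0.0
```

```bash
python3 - <<'E'
from h import *
rot(62); go(.45,-.30,.2,62.)
p,d,cal=snap('wrist');axes('wrist','chisel1_center',p,cloud(cal,d),cal)
p,d,cal=snap('top'); chis(cloud(cal,d))
E
```

```text
rotvec [ 0.42 -0.39  0.44]
turn z 0.44 shift [-0.5256  0.0794 -0.0035] rows 14 each [-0.0375  0.0057 -0.0002]
chisel1_center 0.62 px [328. 192.] rect 663 173 160 43 ang 69.2 pca [0.668 0.174] 61.4 zmax 0.204 rgb [153. 119.  87.]
px [420. 114.] rect 742.7 -497.8 72 14 89.9 pca 89.9
px [454. 163.] rect 597.5 -588.9 90 22 0.1 pca 0.9
px [373. 232.] rect 411.0 -352.5 24 150 70.6 pca -19.4
px [448. 220.] rect 432.6 -560.0 80 22 83.2 pca 82.1
```

Emit:
{"op": "servo_tool", "data": {"moves": [[[0.42,-0.39,0.4],[-0.015,0.002,0],52],[[0,0,0],[-0.037,0.0056,0],52],[[0,0,0],[-0.037,0.0056,0],52],[[0,0,0],[-0.037,0.0056,0],52],[[0,0,0],[-0.037,0.0056,0],52],[[0,0,0],[-0.037,0.0056,0],52],[[0,0,0],[-0.037,0.0056,0],52],[[0,0,0],[-0.037,0.0056,0],52],[[0,0,0],[-0.037,0.0056,0],52],[[0,0,0],[-0.037,0.0056,0],52],[[0,0,0],[-0.037,0.0056,0],52],[[0,0,0],[-0.037,0.0056,0],52]]}}

```text
time: 54.9
ee_pos: [0.4813, -0.2033, 0.1902]
tcp_rot: [-179.5, 0.4, 62.0]
wrist_force: [0.2, -0.9, 0.7]
opening: 0.0441
grasp_force: 0.0
```

Emit:
{"op": "servo_tool", "data": {"moves": [[[0,0,0],[-0.037,0.0056,0],52],[[0,0,0],[-0.037,0.0056,0],52],[[0,0,0],[-0.03,0.0056,0],52],[[0,0,6.75],[0,0,0],52],[[0,0,6.75],[0,0,0],52],[[0,0,6.75],[0,0,0],52],[[0,0,6.75],[0,0,0],52],[[0,0,6.75],[0,0,0],52],[[0,0,6.75],[0,0,0],52],[[0,0,6.75],[0,0,0],52],[[0,0,6.75],[0,0,0],52],[[0,0,6.75],[0,0,0],52]]}}

```text
time: 56.1
ee_pos: [0.4481, -0.3015, 0.1907]
tcp_rot: [179.9, 0.7, 1.0]
wrist_force: [0.2, 0.2, 0.2]
opening: 0.0444
grasp_force: 0.0
```

Emit:
{"op": "servo_tool", "data": {"moves": [[[0,0,6.75],[0,0,0],52],[[0,0,6.75],[0,0,0],52],[[0,0,6.75],[0,0,0],52],[[0,0,0],[0,0,0],52],[[0,0,0],[0,0,0],52]]}}

```text
time: 56.6
ee_pos: [0.4486, -0.3015, 0.1912]
tcp_rot: [179.7, 0.5, -18.8]
wrist_force: [0.2, 0.3, 1.4]
opening: 0.0443
grasp_force: 0.0
```

```bash
python3 - <<'E'
from h import *
print(get_obs()['q'].round(1))
p,d,cal=snap('wrist'); chis(cloud(cal,d)); rot(-19); go(.411,-.3525,.065,-19)
E
```

```text
[-33.7   3.5   4.   91.   -0.4 165.1]
px [536. 107.] rect 437.8 -543.6 48 22 78.2 pca 85.4
px [335. 198.] rect 411.7 -352.6 22 150 71.3 pca -19.4
px [260. 186.] rect 455.0 -287.0 96 4 0.7 pca 1.5
rotvec [0.32 0.51 0.2 ]
turn z 0.2 shift [-0.0192  0.0605  0.1264] rows 4 each [-0.0048  0.0151  0.0316]
```

Emit:
{"op": "servo_tool", "data": {"moves": [[[0.32,0.51,0.4],[-0.004,0.013,0.02],52],[[0,0,0],[-0.005,0.017,0.035],52],[[0,0,0],[-0.005,0.017,0.035],52],[[0,0,0],[-0.005,0.016,0.035],52],[[0,0,0],[0,0,0],52],[[0,0,0],[0,0,0],52]]}}

```text
time: 57.25
ee_pos: [0.4102, -0.3546, 0.0672]
tcp_rot: [-180.0, -0.0, -19.3]
wrist_force: [-0.2, 0.2, 0.8]
opening: 0.0443
grasp_force: 0.0
```

```bash
python3 - <<'E'
from h import *
p,d,cal=snap('wrist'); chis(cloud(cal,d)); rot(-19.2); go(.4115,-.3526,.006,-19.2)
E
```

```text
px [550.  90.] rect 437.7 -524.1 10 11 80.4 pca -9.9
px [271. 232.] rect 411.3 -352.4 22 150 71.2 pca -18.7
px [146. 200.] rect 459.2 -287.6 104 5 0.1 pca 1.8
rotvec [ 0.03 -0.14 -0.11]
turn z -0.11 shift [-0.0005 -0.0023  0.0625] rows 2 each [-0.0002 -0.0012  0.0312]
```

Emit:
{"op": "servo_tool", "data": {"moves": [[[0,0,0],[0,-0.002,0.03],52],[[0,0,0],[0,0,0.023],52],[[0,0,0],[0,0,0.008],52],[[0,0,0],[0,0,0],52],[[0,0,0],[0,0,0],10],[[0,0,0],[0,0,0],10],[[0,0,0],[0,0,0],10],[[0,0,0],[0,0,0],10],[[0,0,0],[0,0,0],10],[[0,0,0],[0,0,0],10]], "force": 30}}

```text
time: 58.3
ee_pos: [0.4124, -0.3536, 0.0081]
tcp_rot: [179.9, -0.2, -19.3]
wrist_force: [-0.5, 1.5, 6.6]
opening: 0.0209
grasp_force: 30.4
```

Emit:
{"op": "servo_tool", "data": {"moves": [[[0,0,0],[0,0,-0.02],0],[[0,0,0],[0,0,-0.035],0],[[0,0,0],[0,0,-0.04],0],[[0,0,0],[0,0,-0.04],0],[[0,0,0],[0,0,-0.02],0],[[0,0,-6.8],[0,0,0],0],[[0,0,-6.8],[0,0,0],0],[[0,0,-6.8],[0,0,0],0],[[0,0,-6.8],[0,0,0],0],[[0,0,-6.8],[0,0,0],0],[[0,0,-6.8],[0,0,0],0],[[0,0,-6.8],[0,0,0],0]]}}

```text
time: 59.5
ee_pos: [0.4113, -0.3531, 0.1619]
tcp_rot: [179.9, -0.1, 28.5]
wrist_force: [-0.5, 0.2, -0.1]
opening: 0.0206
grasp_force: 29.6
```

Emit:
{"op": "servo_tool", "data": {"moves": [[[0,0,-6.8],[0,0,0],0],[[0,0,-6.8],[0,0,0],0],[[0,0,-6.8],[0,0,0],0],[[0,0,-6.8],[0,0,0],0],[[0,0,-6.8],[0,0,0],0],[[0,0,0],[0,0,0],0],[[0,0,0],[0,0,0],0]]}}

```text
time: 60.2
ee_pos: [0.4113, -0.353, 0.1616]
tcp_rot: [179.9, 0.0, 62.0]
wrist_force: [0.4, 0.2, -0.9]
opening: 0.0207
grasp_force: 29.6
```

```bash
python3 - <<'E'
from h import *
rot(62.); go(.580,.2228,.16,62.)
E
```

```text
rotvec [0.11 0.01 0.04]
turn z 0.04 shift [ 0.5876 -0.1214  0.0016] rows 15 each [ 0.0392 -0.0081  0.0001]
```

Emit:
{"op": "servo_tool", "data": {"moves": [[[0,0,0],[0.02,-0.004,0],0],[[0,0,0],[0.036,-0.0074,0],0],[[0,0,0],[0.036,-0.0074,0],0],[[0,0,0],[0.036,-0.0074,0],0],[[0,0,0],[0.036,-0.0074,0],0],[[0,0,0],[0.036,-0.0074,0],0],[[0,0,0],[0.036,-0.0074,0],0],[[0,0,0],[0.036,-0.0074,0],0],[[0,0,0],[0.036,-0.0074,0],0],[[0,0,0],[0.036,-0.0074,0],0],[[0,0,0],[0.036,-0.0074,0],0],[[0,0,0],[0.036,-0.0074,0],0]]}}

```text
time: 61.4
ee_pos: [0.5297, 0.0565, 0.1613]
tcp_rot: [179.9, -0.0, 62.1]
wrist_force: [0.4, 0.3, 0.1]
opening: 0.0211
grasp_force: 29.6
```

Emit:
{"op": "servo_tool", "data": {"moves": [[[0,0,0],[0.036,-0.0074,0],0],[[0,0,0],[0.036,-0.0074,0],0],[[0,0,0],[0.036,-0.0074,0],0],[[0,0,0],[0.036,-0.0074,0],0],[[0,0,0],[0.028,-0.006,0],0],[[0,0,0],[0,0,0],0],[[0,0,0],[0,0,0],0]]}}

```text
time: 62.1
ee_pos: [0.5779, 0.2242, 0.1606]
tcp_rot: [179.9, 0.0, 62.2]
wrist_force: [1.0, 1.1, -0.0]
opening: 0.0213
grasp_force: 29.6
```

```bash
cat > dr.py <<'E'
from h import *
p,d,cal=snap('wrist'); W=cloud(cal,d); a=np.radians(62); R=np.array([[np.cos(a),np.sin(a)],[-np.sin(a),np.cos(a)]])
q=(W[...,:2]-[.613,.234])@R.T
m=((W[...,2]>.029)&(W[...,2]<.054)&(q[...,0]>-.112)&(q[...,0]<.064)&(abs(q[...,1])<.12)).astype(np.uint8)
n,l,s,c=cv2.connectedComponentsWithStats(m)
for i in range(1,n):
    if s[i,4]>300: k=q[l==i]*1000; print('obj',s[i,4],np.percentile(k,1,axis=0).round(),np.percentile(k,99,axis=0).round())
print('tcp',R@(get_obs()['ee_pos'][:2]-[.613,.234]))
E
python3 dr.py; python3 - <<'E'
from h import *
rot(62.); go(.580,.2228,.03,62.)
E
```

```text
obj 4346 [-96. -37.] [ 49. -15.]
obj 4747 [-98. -88.] [ 48. -66.]
obj 5671 [-88.  66.] [39. 93.]
tcp [-0.02574881  0.02610235]
rotvec [0.07 0.03 0.15]
turn z 0.15 shift [0.0004 0.0022 0.1309] rows 4 each [0.0001 0.0006 0.0327]
```

Emit:
{"op": "servo_tool", "data": {"moves": [[[0,0,0],[-0.002,0.0005,0.02],0],[[0,0,0],[0,0,0.035],0],[[0,0,0],[0,0,0.035],0],[[0,0,0],[0,0,0.022],0],[[0,0,0],[0,0,0.01],0],[[0,0,0],[0,0,0.005],0],[[0,0,0],[0,0,0],0],[[0,0,0],[0,0,0],0]]}}

```text
time: 62.95
ee_pos: [0.5784, 0.2218, 0.0354]
tcp_rot: [179.8, -0.1, 62.2]
wrist_force: [-0.8, 0.5, -0.1]
opening: 0.0207
grasp_force: 29.6
```

Emit:
{"op": "servo_tool", "data": {"moves": [[[0,0,0],[0,0,0.003],0],[[0,0,0],[0,0,0.001],0],[[0,0,0],[0,0,0],0],[[0,0,0],[0,0,0],30],[[0,0,0],[0,0,0],36],[[0,0,0],[0,0,0],38],[[0,0,0],[0,0,-0.01],38],[[0,0,0],[0,0,-0.03],38],[[0,0,0],[0,0,-0.04],38],[[0,0,0],[0,0,-0.04],38],[[0,0,0],[0,0,-0.04],0],[[0,0,0],[0,0,0],0]]}}

```text
time: 64.15
ee_pos: [0.5792, 0.2225, 0.1972]
tcp_rot: [179.6, -0.4, 62.2]
wrist_force: [-0.3, 1.0, -0.4]
opening: 0.0037
grasp_force: 0.0
```

```bash
python3 dr.py; python3 - <<'E'
from h import *
p,d,cal=snap('top'); W=cloud(cal,d); chis(W)
for n in ['chest_drawer0_handle','strap_grip','fresh_center']:
    for r in mark_of(n,'top')[:2]: print(n,round(r['score'],2),w(cal,r['xyz']).round(3))
rot(62); go(.46,-.04,.2,62)
E
```

```text
obj 3531 [-97. -37.] [ 49. -15.]
obj 3697 [-98. -88.] [ 48. -66.]
obj 3248 [-99.  14.] [45. 36.]
obj 4524 [-88.  66.] [39. 93.]
tcp [-0.02646415  0.02480999]
px [420. 114.] rect 743.0 -498.3 71 14 89.9 pca -90.0
px [454. 163.] rect 598.2 -588.8 22 90 89.9 pca 1.1
px [448. 220.] rect 432.4 -560.4 81 22 83.6 pca 82.2
strap_grip 0.62 [ 0.233 -0.274  0.085]
strap_grip 0.54 [ 0.596 -0.026  0.088]
fresh_center 0.46 [ 0.599 -0.023  0.084]
fresh_center 0.29 [ 0.75  -0.257 -0.002]
rotvec [-0.01  0.1   0.24]
turn z 0.24 shift [-0.2859  0.0195 -0.0115] rows 8 each [-0.0357  0.0024 -0.0014]
```

All four items lie flat in the drawer and no chisel remains on the table. Go in front of the drawer bar with fingers shut.

Emit:
{"op": "servo_tool", "data": {"moves": [[[0,0,0.2],[-0.02,0.0025,0],0],[[0,0,0],[-0.036,0.0045,0],0],[[0,0,0],[-0.036,0.0045,0],0],[[0,0,0],[-0.036,0.0045,0],0],[[0,0,0],[-0.036,0.0045,0],0],[[0,0,0],[-0.03,0.0045,0],0],[[0,0,0],[0,0,0.02],0],[[0,0,0],[0,0,0.035],0],[[0,0,0],[0,0,0.02],0],[[0,0,0],[0,0,0],0],[[0,0,0],[0,0,0],0]]}}

```text
time: 65.5
ee_pos: [0.5083, 0.0386, 0.1147]
tcp_rot: [180.0, 0.0, 62.0]
wrist_force: [0.2, -0.0, 0.2]
opening: -0.0002
grasp_force: 0.0
```

```bash
python3 - <<'E'
from h import *
p,d,cal=snap('wrist'); W=cloud(cal,d); a=np.radians(62); R=np.array([[np.cos(a),np.sin(a)],[-np.sin(a),np.cos(a)]])
q=(W[...,:2]-[.613,.234])@R.T
m=(W[...,2]>.045)&(W[...,2]<.068)&(q[...,0]>-.2)&(q[...,0]<-.155)&(abs(q[...,1])<.08)
if m.sum()>20: print(m.sum(),np.percentile(q[m],[2,50,98],axis=0).round(3))
for r in mark_of('chest_drawer0_handle','wrist')[:2]: X=w(cal,r['xyz']);print(r['score'],X.round(3),R@(X[:2]-[.613,.234]))
o=get_obs()['ee_pos']; print(o,R@(o[:2]-[.613,.234])); rot(62)
E
```

```text
4733 [[-0.18  -0.061]
 [-0.173 -0.   ]
 [-0.157  0.059]]
0.6 [0.532 0.079 0.048] [-0.17506616 -0.00113482]
[0.50922029 0.03874589 0.11606441] [-2.21120770e-01 -3.42043491e-05]
rotvec [ 0.13 -0.03  0.05]
```

Emit:
{"op": "servo_tool", "data": {"moves": [[[0,0,0],[0,0,0.025],0],[[0,0,0],[0,0,0.03],0],[[0,0,0],[0,0,0.022],0],[[0,0,0],[0,0,0],0],[[0,0,0],[0.01,0,0],0],[[0,0,0],[0.01,0,0],0],[[0,0,0],[0.008,0,0],0],[[0,0,0],[0.008,0,0],0],[[0,0,0],[0.008,0,0],0],[[0,0,0],[0.008,0,0],0]]}}

```text
time: 66.6
ee_pos: [0.5336, 0.0852, 0.0381]
tcp_rot: [179.9, 0.0, 62.1]
wrist_force: [-0.3, -1.9, -0.6]
opening: -0.0002
grasp_force: 0.7
```

Emit:
{"op": "servo_tool", "data": {"moves": [[[0,0,0],[0.01,0,0],0],[[0,0,0],[0.01,0,0],0],[[0,0,0],[0.01,0,0],0],[[0,0,0],[0.01,0,0],0],[[0,0,0],[0.01,0,0],0],[[0,0,0],[0.01,0,0],0],[[0,0,0],[0.01,0,0],0],[[0,0,0],[0.01,0,0],0],[[0,0,0],[0.01,0,0],0],[[0,0,0],[0.01,0,0],0],[[0,0,0],[0.01,0,0],0],[[0,0,0],[0.01,0,0],0]]}}

```text
time: 67.8
ee_pos: [0.5899, 0.1912, 0.0379]
tcp_rot: [179.9, 0.0, 62.0]
wrist_force: [-1.3, -0.5, 0.1]
opening: 0.0004
grasp_force: 0.7
```

```bash
cat > st.py <<'E'
from h import *
a=np.radians(62); R=np.array([[np.cos(a),np.sin(a)],[-np.sin(a),np.cos(a)]])
o=get_obs(); print(R@(o['ee_pos'][:2]-[.613,.234]),o['wrist_force'])
p,d,cal=snap('top'); W=cloud(cal,d)
for r in mark_of('chest_drawer0_handle','top')[:2]: X=w(cal,r['xyz']);print(r['score'],X.round(3),R@(X[:2]-[.613,.234]))
q=(W[...,:2]-[.613,.234])@R.T
m=(W[...,2]>.04)&(W[...,2]<.068)&(q[...,0]>-.2)&(q[...,0]<.2)&(abs(q[...,1])<.062)&(abs(q[...,1])>.035)
print(m.sum(),np.percentile(q[m],[2,10,50],axis=0).round(3) if m.sum()>5 else '')
E
python3 st.py
```

```text
[-0.04862951  0.00034838] [-1.26001726 -0.51971309  0.12337981]
12 [[-0.013 -0.061]
 [-0.011 -0.061]
 [ 0.004 -0.056]]
```

Emit:
{"op": "servo_tool", "data": {"moves": [[[0,0,0],[0.006,0,0],0],[[0,0,0],[0.006,0,0],0],[[0,0,0],[0.006,0,0],0],[[0,0,0],[0.006,0,0],0],[[0,0,0],[0.006,0,0],0],[[0,0,0],[0.004,0,0],0],[[0,0,0],[0.003,0,0],0]]}}

```text
time: 68.6
ee_pos: [0.607, 0.2236, 0.0379]
tcp_rot: [179.9, 0.0, 62.1]
wrist_force: [-0.7, -0.5, 0.6]
opening: 0.0003
grasp_force: 0.6
```

Emit:
{"op": "servo_tool", "data": {"moves": [[[0,0,0],[0.003,0,0],0],[[0,0,0],[0.003,0,0],0],[[0,0,0],[0.002,0,0],0]]}}

```text
time: 68.9
ee_pos: [0.6107, 0.2305, 0.0379]
tcp_rot: [179.9, 0.0, 62.0]
wrist_force: [-1.5, -0.3, -0.8]
opening: 0.0001
grasp_force: 0.6
```

Emit:
{"op": "servo_tool", "data": {"moves": [[[0,0,0],[0.002,0,0],0],[[0,0,0],[0.002,0,0],0]]}}

```text
time: 69.1
ee_pos: [0.6125, 0.2339, 0.0379]
tcp_rot: [179.9, 0.0, 62.0]
wrist_force: [-1.7, -0.1, -0.3]
opening: 0.0001
grasp_force: 0.5
```

```bash
python3 st.py
```

```text
[-0.00035561  0.00037739] [-1.7094814  -0.07192177 -0.30951988]
21 [[ 0.039 -0.061]
 [ 0.042 -0.06 ]
 [ 0.051 -0.054]]
```

Emit:
{"op": "servo_tool", "data": {"moves": [[[0,0,0],[0.002,0,0],0],[[0,0,0],[0.002,0,0],0]]}}

```text
time: 69.4
ee_pos: [0.613, 0.2347, 0.0378]
tcp_rot: [179.9, 0.3, 62.0]
wrist_force: [-11.7, -19.7, 9.1]
opening: -0.0002
grasp_force: 11.6
```

Emit:
{"op": "servo_tool", "data": {"moves": [[[0,0,0],[0.002,0,0],0],[[0,0,0],[0.001,0,0],0]]}}

```text
time: 69.6
ee_pos: [0.6131, 0.2348, 0.0378]
tcp_rot: [180.0, 0.6, 61.9]
wrist_force: [-18.1, -30.0, 14.4]
opening: 0.0
grasp_force: 17.3
```

Emit:
{"op": "servo_tool", "data": {"moves": [[[0,0,0],[0.0015,0,0],0],[[0,0,0],[0.001,0,0],0]]}}

```text
time: 69.8
ee_pos: [0.6131, 0.2349, 0.0378]
tcp_rot: [180.0, 0.9, 61.8]
wrist_force: [-25.0, -39.6, 19.1]
opening: -0.0001
grasp_force: 23.3
```

Hard stop: the drawer is shut. Back off and verify.

Emit:
{"op": "servo_tool", "data": {"moves": [[[0,0,0],[-0.005,0,0],0],[[0,0,0],[-0.01,0,0],0],[[0,0,0],[-0.02,0,0],0],[[0,0,0],[-0.03,0,0],0],[[0,0,0],[-0.02,0,-0.01],0],[[0,0,0],[0,0,-0.04],0],[[0,0,0],[0,0,-0.04],0],[[0,0,0],[0,0,-0.04],0],[[0,0,0],[0,0,-0.04],0],[[0,0,0],[-0.03,0,0],0],[[0,0,0],[0,0,0],0]]}}

```text
time: 70.9
ee_pos: [0.5628, 0.1393, 0.2102]
tcp_rot: [179.8, -0.1, 62.0]
wrist_force: [0.9, 0.7, -0.3]
opening: 0.0001
grasp_force: 0.0
```

```bash
python3 - <<'E'
from h import *
a=np.radians(62); R=np.array([[np.cos(a),np.sin(a)],[-np.sin(a),np.cos(a)]])
for c in ['top','scene','wrist']:
    p,d,cal=snap(c); W=cloud(cal,d)
    for n in ['chest_drawer0_handle','fresh_center','strap_grip','cherry_block','ruler','jig','chisel1_center']:
        for r in mark_of(n,c)[:3]:
            if r['score']>.4: X=w(cal,r['xyz']); print(c,n,round(r['score'],2),X.round(3), (R@(X[:2]-[.613,.234])).round(3) if 'drawer' in n else '')
    if c=='top': chis(W,yr=(-.6,.05))
    b=np.radians(4.6); V=(W[...,:2]-[.5128,-.0836])@np.array([[np.cos(b),np.sin(b)],[-np.sin(b),np.cos(b)]]).T
    for lo in (-.03,.0,.03):  # strap top height along y
        m=(abs(V[...,0]-.042)<.006)&(abs(V[...,1]-lo)<.01)
        if m.sum(): print('strap z at y',lo,np.median(W[m][:,2]).round(4))
print(get_obs()['time'])
E
```

```text
top fresh_center 0.89 [ 0.509 -0.083  0.059] 
top fresh_center 0.45 [ 0.557 -0.113  0.081] 
top strap_grip 0.62 [ 0.233 -0.275  0.083] 
top strap_grip 0.54 [ 0.597 -0.023  0.083] 
top cherry_block 0.66 [ 0.789 -0.07   0.005] 
top ruler 0.87 [ 0.747 -0.259 -0.003] 
top jig 0.98 [0.726 0.104 0.   ] 
top jig 0.66 [ 0.509 -0.08   0.002] 
top chisel1_center 0.9 [ 0.43  -0.596  0.008] 
top chisel1_center 0.58 [ 0.334 -0.094  0.015] 
px [273. 120.] rect 730.7 -67.5 117 39 88.8 pca 88.7
px [419. 114.] rect 742.9 -497.8 72 14 89.5 pca 89.2
px [338. 125.] rect 716.3 -258.0 34 67 86.1 pca -1.8
px [454. 163.] rect 598.3 -589.3 90 21 0.0 pca 0.8
px [294. 197.] rect 515.7 -121.1 134 46 2.4 pca 1.8
px [337. 182.] rect 539.8 -246.2 89 75 2.1 pca 48.0
px [270. 200.] rect 500.2 -60.3 110 45 5.6 pca 4.7
px [339. 217.] rect 458.9 -252.0 115 70 2.8 pca 18.8
px [448. 220.] rect 432.6 -559.9 81 22 83.2 pca 82.1
px [285. 261.] rect 332.8 -95.6 23 149 85.4 pca -3.9
strap z at y -0.03 0.0888
strap z at y 0.0 0.0866
strap z at y 0.03 0.0862
scene chest_drawer0_handle 0.98 [0.619 0.252 0.053] [0.018 0.003]
scene fresh_center 0.77 [ 0.513 -0.083  0.062] 
scene strap_grip 0.65 [ 0.789 -0.067 -0.001] 
scene strap_grip 0.61 [ 0.599 -0.025  0.081] 
scene strap_grip 0.6 [ 0.237 -0.273  0.08 ] 
scene cherry_block 0.7 [ 0.789 -0.068  0.002] 
scene ruler 0.71 [ 0.749 -0.254 -0.002] 
scene jig 0.87 [ 0.729  0.098 -0.002] 
scene chisel1_center 0.77 [ 0.338 -0.098  0.007] 
scene chisel1_center 0.67 [ 0.428 -0.595  0.008] 
strap z at y -0.03 0.0851
strap z at y 0.0 0.0838
strap z at y 0.03 0.0635
wrist strap_grip 0.79 [ 0.596 -0.029  0.078] 
wrist cherry_block 0.65 [ 0.789 -0.07   0.007] 
wrist ruler 0.62 [ 0.749 -0.258  0.   ] 
strap z at y 0.03 0.0115
72.1
```

Everything checks out: the drawer bar moved 0.19 m in, the strap is level on the pale handle, and the bystanders are unmoved.

```bash
python3 -c "
from workcell import *
print(job_done())"
```

```text
the job is handed in; nothing more can be done
None
```

The job is done and handed in at about 72 s: the cured handle and all three chisels are in the shut drawer, the pale handle is in both Vs (centred to about 1 mm) with the strap down on it, and the cherry block, ruler and jig are where they were.

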